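# Push a stuck blood tube out of its centrifuge adapter on the ejector pin

### The arm

A 6-joint arm with a two-finger parallel gripper is mounted at the origin on a cart in front of the work surface, level with it; the furniture and walls round the work are solid. World frame = base frame: x ahead of the robot, y to its left, z up, the work surface at z = 0. Lengths are in m, angles in degrees, forces in N, time in s.
With the tool pointing down it reaches from about 0.275 to 0.875 m from the base axis. Payload 12.5 kg.
Tool frame: the origin (TCP) lies between the finger pads; the fingertips stand 19 mm ahead of it and the grasp point (between the pads) is the TCP; z points along the fingers, y is the direction in which the jaws open and shut (so a half turn about z gives the same grasp; the last joint's range is limited). The gripper opens to 85 mm and grips with 20 to 120 N. Pads are 22 mm wide; open, the fingers measure 114 mm over their backs; the gripper's body (76 mm by 85 mm) begins 54 mm behind the grasp point. The pads swing forward as they close: fully open they stand 13 mm farther back than shut.
Start: joints at [62.819, 20.094, 94.641, -0, 65.266, -4.847], TCP at [0.209, 0.509, 0.25] pointing down, gripper open.
Joint ranges: [-157.81, 157.81], [-45, 120.19], [0.68, 151.7], [-89.99, 269.99], [4.06, 180], [-164.3, 164.3]. Speed limits (degrees/s): [127.2, 127.2, 159.86, 180, 180, 180].

### API

Orientations are given as a 3x3 rotation matrix whose columns are the frame's x, y, z axes.
In Python, from plant import r gives the robot as it stands.
- The arm moves only by the tool arm_command, never from a script. Its argument "deltas" is a list of rows, each an object with "slide": the shift along the tool's x, y, z as a fraction of full scale, a list of three; "twist": the turn about the tool's z as a fraction of full scale; "hand": the closure, from 0 (fully open) to 1 (shut). In form: [{"slide": [tx, ty, tz], "twist": twist, "hand": hand}, ...]. A call has 1 to 12 rows; each row shifts and turns the pose as measured when the row begins, along the tool's axes as they then stand; what a row does not reach is not made up. Full scale, the value 1, is 0.03 m for a shift and 0.1 rad for a turn. A row lasts 1/12 s, in which the tool goes at most 41.7 mm and 7.16 degrees, less where a joint would pass 70% of its speed; a pose out of reach is approached as far as the arm can. A call with a number of a shift or a turn outside -1 to 1 is refused whole. A call with a gripper value outside its range is refused whole. The fingers move at their own pace and stop on an object; "squeeze" is the grip in N (left out, the last holds). Time passes only in rows, so rows that do not move let the fingers close. It gives the time, the measured TCP pose, the force and the opening at its end, in the units of the state.
- r.get_obs(): the state, without advancing time (a new reading comes with each control period).
- r.grab_frame(name): name is "scene" or "top" or "wrist"; returns a dict with "img" (420x560x3 uint8, red, green, blue), "z_map" (420x560 float32, m along the optical axis (not along the pixel's ray), 0 where there is no reading), "intrinsics" (3x3 intrinsics, pixels), "cam_to_world" (4x4, takes a point from camera to world coordinates). Camera axes: x right, y down, z forward; pixel columns grow to the right and rows downward; lengths in m; the calibration is good to about 2 mm. The wrist camera is an equidistant fisheye: a pixel r from the principal point sees the ray r / f radians off the axis. A picture is of the moment at which its call begins.
- r.sign_off(): hands the job in, once; it reports no verdict.
Trained networks look in a picture, given as the dict that the camera call returned (one of the last four; its "shot" number tells which), for a name from the list of things; names that differ only in an ending like _2 or _b are one class to them, and where a whole thing is asked for, a point or a joint stands for the part that bears it (a point fixed in the world has none). Each returns a list of dicts, best first, with "p" (0 to 1); they miss things now and then, are a little off and sometimes report something else, mostly with a low value. They report only what shows in the picture. A call takes as long as a camera call. They do not tell look-alikes from the thing itself.
- r.spot_in(picture, thing): "location" ([x, y, z] in m, in world coordinates, good to about 4 mm: the middle of the surface that is visible of it).
- r.mark_of(picture, thing): "location" ([x, y, z] in m, in world coordinates, good to about 4 mm: a listed point, or the origin of a listed thing).
The state is a dict: "clock": time; "joints": joint angles; "dq": joint speeds; "joint_torque": joint torques, N m; "ee_pos": TCP position; "tool_rot": TCP orientation; "contact_force": force on the tool from outside, world axes, zero at the start; "torque": the same for the moment, N m; "gripper_width": finger opening in m.
Only numpy, scipy, OpenCV 4.12 (cv2) and the standard library are available. Lean on these libraries where they do the work, as an engineer would, in place of code of your own. Each camera call takes 0.05 s, during which the arm holds its last target.

### The job

The purple-capped blood tube is stuck down inside the blue centrifuge adapter. Set the adapter upright over the pin of the ejector stand so that the pin goes in through the hole in its floor, press it down until it sits firmly home on the round shoulder (about 15 N, never as much as 30 N) and the tube is poked up, then leave the adapter there, lift the tube out by its cap and stand it in any free hole of the blue rack. Do not ram the stand, tip the tube over, or disturb the other tubes, the specimen cup or the slide box.

Things in the scene. Friction and masses are not known exactly. Their poses are not given: they have to be found in the camera images.
- adapter_center (a point): Blue round upright sleeve (centrifuge tube adapter), 32 mm outside diameter, 85 mm tall, about 0.15 kg, loose, first standing on the worktop. This point: on its axis half-way up, z up the axis. Bore 17 mm, open at the top. Grasp it round the outside.
- adapter_hole (a point): Centre of the adapter's underside, mouth of its access hole: 10 mm diameter, through the 6 mm floor. Hidden sprung pads just above the floor grip the tube: pushing it up takes about 4 to 12 N until it has risen about 11 mm; after that it is loose.
- tube_center (a point): Purple-capped blood tube, 75 mm long, body 12.8 mm wide, stuck in the adapter with its foot on the floor and its cap top 4 mm under the rim, out of grip. This point: on its axis half-way up, z towards the cap. With the adapter fully home on the ejector it has risen 24 mm in the adapter, its cap all above the rim. It may not be tipped by more than 30 degrees.
- tube_cap (a point): Middle of the tube's purple cap, 15.2 mm in diameter, 18 mm long (9 mm below the tube's top). Grasp the tube here.
- ejector: Ejector stand, fixed: grey base 100 x 80 x 12 mm, dark collar, and an upright shaft with an aluminium shoulder disc (38 mm diameter) from whose middle a steel pin, 6.4 mm diameter with tapered tip, stands 30 mm up. Origin: centre of the base's underside, z up; the pin's axis is straight above it.
- ejector_collar (a point): Centre of the dark collar's top, 26 mm up. The shaft is clamped at another, unmeasured height each time: the shoulder's top is 43 to 73 mm above the worktop (pin tip 30 mm higher), so feel for it. The shoulder is cushioned (gives 1 mm per 10 N). Press the adapter home with about 15 N; over 30 N fails.
- rack: Blue tube rack, 46 x 136 x 58 mm, fixed; origin: centre of its underside, y along its length, z up. 12 square holes 17 mm wide, centres at x = +-11, y = +-10.5, +-31.5, +-53 mm; mouths 58 mm up, floor for the tubes 6 mm up. Green-capped tube at (11, -53), red-capped at (-11, -31.5) mm; the holes at y > 0 are well clear.
- green_tube: Green-capped blood tube in the rack, 75 mm long; origin at its foot. Leave alone.
- red_tube: Red-capped blood tube in the rack, 82 mm long; origin at its foot. Leave alone.
- specimen_cup_1: Specimen cup with red lid, 64 mm wide, 74 mm tall, loose; origin at the centre of its underside. Leave alone.
- slide_box: Dark blue slide box, 40 x 101 x 32 mm, loose; origin at the centre of its underside. Leave alone.
There are look-alikes about, which are no part of the job. What is shaped like the rack but turquoise is not meant. What is shaped like the part that bears adapter_center but orange is not meant.

How it is judged:
By the outcome, as a careful person would: the job done as asked, in the order asked, and still so for the second after the job is handed in, with the robot touching nothing.
It also fails if it takes over 58 s, if anything falls off the work surface, if the arm or the gripper's body presses on something with over 40 N, if the wrist force passes 120 N, or if a joint passes its speed limit or range.

## Working session

There is one attempt and no reset: what is moved stays moved. The work goes in short steps, Python scripts to look and compute and a tool call to move; the robot and the scene stay as the last step left them, time stands still between calls to the robot, and variables do not carry over. Pictures are saved under pics/ and viewed, and the job is handed in when it is done.

Besides the shell and the picture viewer there is one more tool, called after "Request:" as name(argument=value, ...) on one line, values as JSON. arm_command: Moves the arm, as the interface text tells. Shift numbers are shares of 0.03 m and turn numbers shares of 0.1 rad, none past 1 either way. Its arguments: {"type":"object","properties":{"deltas":{"type":"array","items":{"type":"object","properties":{"slide":{"type":"array","items":{"type":"number","minimum":-1,"maximum":1}},"twist":{"type":"number","minimum":-1,"maximum":1},"hand":{"type":"number"}}}},"squeeze":{"type":"number"}},"required":["deltas"]}

```bash
mkdir -p pics; ls
cat > h.py <<'E'
import numpy as np, cv2
from plant import r
np.set_printoptions(precision=4,suppress=True)
def save(f,name,crop=None,scale=1):
    im=f["img"][:,:,::-1]
    if crop: im=im[crop[1]:crop[3],crop[0]:crop[2]]
    if scale!=1: im=cv2.resize(im,None,fx=scale,fy=scale,interpolation=cv2.INTER_CUBIC)
    cv2.imwrite("pics/"+name,im)
def cloud(f):
    z=f["z_map"];K=f["intrinsics"];T=f["cam_to_world"]
    v,u=np.mgrid[:z.shape[0],:z.shape[1]]
    P=np.stack([(u-K[0,2])/K[0,0]*z,(v-K[1,2])/K[1,1]*z,z],-1)
    W=P@T[:3,:3].T+T[:3,3]; W[z==0]=np.nan
    return W
def px(f,p):
    T=np.linalg.inv(f["cam_to_world"]);q=T[:3,:3]@np.array(p)+T[:3,3];k=f["intrinsics"]@q
    return k[:2]/k[2]
E
python3 - <<'E'
from h import *
o=r.get_obs();print({k:o[k] for k in("clock","ee_pos","contact_force","gripper_width")});print(o["tool_rot"])
for n in("scene","top"):
    f=r.grab_frame(n);save(f,n+"0.png")
    np.savez("/tmp/"+n+".npz",**{k:f[k] for k in("img","z_map","intrinsics","cam_to_world")})
    for t in("adapter_center","adapter_hole","tube_cap","ejector","ejector_collar","rack","specimen_cup_1","slide_box"):
        print(n,t,[(round(d["p"],2),np.round(d["location"],3),np.round(px(f,d["location"]))) for d in r.mark_of(f,t)[:4]])
E
```

```text
pics
{'clock': 0.0, 'ee_pos': array([0.2088, 0.5085, 0.2497]), 'contact_force': array([ 0.0625, -0.1089, -0.7145]), 'gripper_width': 0.08536560753734536}
[[-0.925   0.38   -0.0005]
 [ 0.38    0.925  -0.001 ]
 [ 0.0001 -0.0012 -1.    ]]
scene adapter_center [(0.84, array([ 0.523, -0.013,  0.046]), array([273., 234.])), (0.7, array([ 0.458, -0.003,  0.045]), array([249., 244.]))]
scene adapter_hole [(0.97, array([ 0.525, -0.01 , -0.001]), array([273., 245.])), (0.86, array([ 0.456, -0.005, -0.   ]), array([249., 257.]))]
scene tube_cap []
scene ejector [(0.81, array([ 0.534, -0.246,  0.001]), array([344., 309.]))]
scene ejector_collar []
scene rack [(0.87, array([ 0.432,  0.387, -0.001]), array([161., 176.]))]
scene specimen_cup_1 [(0.7, array([ 0.655, -0.164, -0.001]), array([355., 258.]))]
scene slide_box [(0.85, array([0.664, 0.057, 0.002]), array([297., 204.]))]
top adapter_center [(0.51, array([ 0.524, -0.013,  0.042]), array([299., 208.])), (0.42, array([ 0.455, -0.004,  0.045]), array([296., 231.]))]
top adapter_hole [(0.59, array([ 0.523, -0.006,  0.002]), array([296., 209.])), (0.41, array([ 0.458, -0.002, -0.   ]), array([295., 230.]))]
top tube_cap [(0.49, array([ 0.527, -0.012,  0.068]), array([299., 206.]))]
top ejector [(0.56, array([ 0.534, -0.25 ,  0.   ]), array([375., 204.]))]
top ejector_collar [(0.94, array([ 0.535, -0.245,  0.029]), array([375., 202.]))]
top rack [(0.82, array([ 0.533,  0.235, -0.004]), array([219., 209.])), (0.68, array([0.435, 0.38 , 0.003]), array([172., 241.]))]
top specimen_cup_1 [(0.65, array([ 0.65 , -0.165,  0.   ]), array([345., 167.]))]
top slide_box [(0.66, array([ 0.664,  0.06 , -0.002]), array([274., 165.]))]
```

View pics/scene0.png

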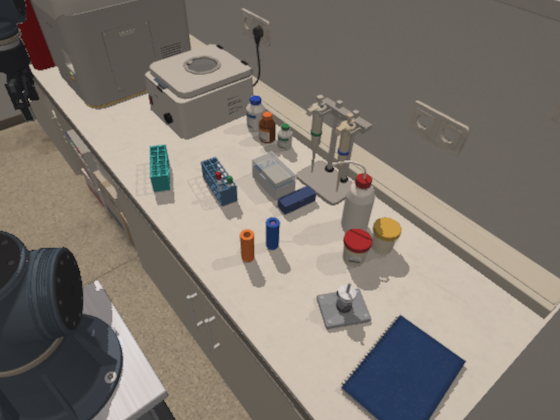

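View pics/top0.png

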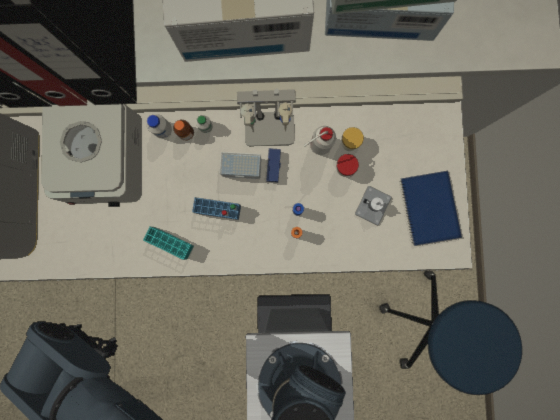

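Run:
```python
from h import *
f=np.load("/tmp/top.npz");save(f,"topc.png",(150,140,410,300),3)
f2=np.load("/tmp/scene.npz");save(f2,"scenec.png",(220,180,400,330),4)
W=cloud(f)
print(f["cam_to_world"],f["intrinsics"])
# segment high points near adapters
def cyl(name,x,y,rad,zl,zh):
    m=(np.hypot(W[...,0]-x,W[...,1]-y)<rad)&(W[...,2]>zl)&(W[...,2]<zh)
    P=W[m];print(name,len(P),P.min(0),P.max(0),P.mean(0), f["img"][m].mean(0))
cyl("blue?",.524,-.012,.03,.075,.1)
cyl("orange?",.457,-.004,.03,.075,.1)
cyl("ejtop",.534,-.247,.05,.035,.2)
cyl("ejcollar",.534,-.247,.05,.02,.032)
cyl("rack1",.533,.235,.09,.05,.07)
cyl("rack2",.435,.38,.09,.05,.07)
```

```text
[[-0.0277 -0.9956  0.0897  0.4232]
 [-0.9994  0.0292  0.0159  0.0259]
 [-0.0185 -0.0892 -0.9958  1.3639]
 [ 0.      0.      0.      1.    ]] [[439.1915   0.     278.6034]
 [  0.     439.1915 202.543 ]
 [  0.       0.       1.    ]]
blue? 95 [ 0.5057 -0.0246  0.0755] [0.5356 0.0049 0.0903] [ 0.5207 -0.0097  0.0842] [ 59.2526  75.6211 121.4421]
orange? 77 [ 0.4364 -0.0165  0.0809] [0.4658 0.0128 0.0913] [ 0.4514 -0.0024  0.086 ] [170.2468 104.4416  60.8831]
ejtop 128 [ 0.512  -0.2612  0.0646] [ 0.5476 -0.2248  0.0983] [ 0.5287 -0.2424  0.0711] [162.0781 161.7031 156.6641]
ejcollar 39 [ 0.4982 -0.2554  0.0203] [ 0.574  -0.2102  0.0308] [ 0.5316 -0.2263  0.0252] [79.1282 79.7179 78.0513]
rack1 294 [0.4982 0.1661 0.0501] [0.5647 0.3069 0.0673] [0.5303 0.235  0.0584] [ 71.0136  91.8061 104.5   ]
rack2 314 [0.3812 0.3142 0.0507] [0.4789 0.4545 0.0669] [0.431  0.3849 0.0586] [ 56.7293 119.4045 111.5701]
```

View crops.

View pics/topc.png

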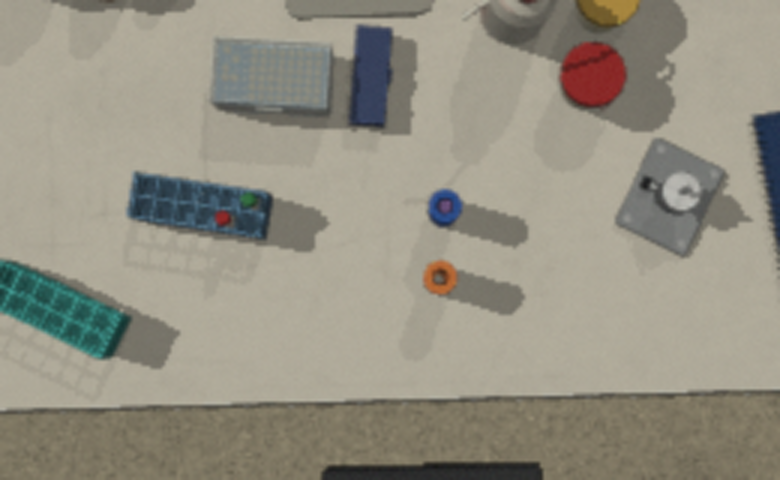

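View pics/scenec.png

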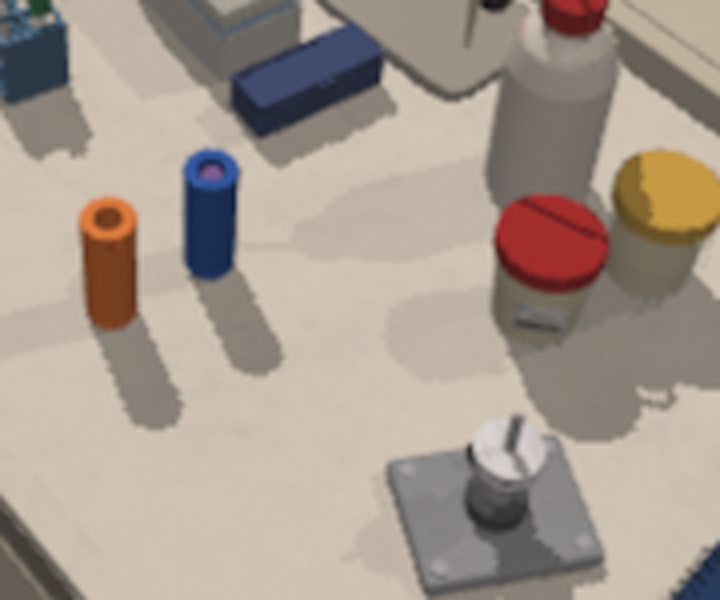

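Candidates: the blue sleeve with a purple cap inside (top px 299,208) and the orange sleeve, empty (296,231). For racks: blue with the red and green tubes (219,209), turquoise (172,241). I choose the blue sleeve and the blue rack. The crops confirm both.

Request:
arm_command(deltas=[{"slide": [-0.97, -0.72, 0], "twist": 0, "hand": 0}, {"slide": [-0.97, -0.72, 0], "twist": 0, "hand": 0}, {"slide": [-0.97, -0.72, 0], "twist": 0, "hand": 0}, {"slide": [-0.97, -0.72, 0], "twist": 0, "hand": 0}, {"slide": [-0.97, -0.72, 0], "twist": 0, "hand": 0}, {"slide": [-0.97, -0.72, 0], "twist": 0, "hand": 0}, {"slide": [-0.97, -0.72, 0], "twist": 0, "hand": 0}, {"slide": [-0.97, -0.72, 0], "twist": 0, "hand": 0}, {"slide": [-0.97, -0.72, 0], "twist": 0, "hand": 0}, {"slide": [-0.97, -0.72, 0], "twist": 0, "hand": 0}, {"slide": [-0.97, -0.72, 0], "twist": 0, "hand": 0}, {"slide": [-0.97, -0.72, 0], "twist": 0, "hand": 0}])

```text
clock: 1.9
ee_pos: [0.4398, 0.1249, 0.2509]
tool_rot: [[-0.929, 0.371, 0.004], [0.371, 0.929, 0.004], [-0.002, 0.005, -1.0]]
contact_force: [0.7, 0.2, 0.3]
gripper_width: 0.0852
```

```bash
cat >> h.py <<'E'
def go(x,y,z=None,ang=None):
    """print move needed in tool units; ang = desired world angle of tool y (deg)"""
    o=r.get_obs();R=o["tool_rot"];p=o["ee_pos"]
    d=np.array([x,y,p[2] if z is None else z])-p
    a=np.degrees(np.arctan2(R[1,1],R[0,1]))
    print("t",round(o["clock"],2),"pos",p,"ang",round(a,2),"tilt",R[:,2],"F",o["contact_force"],"T",o["torque"],"w",round(o["gripper_width"],4))
    print("slide units total",R.T@d/0.03)
    if ang is not None:
        e=(a-ang+90)%180-90
        print("twist units total",np.radians(e)/0.1)
E
python3 - <<'E'
from h import *
go(.522,-.011,.25,83.6)
E
```

```text
t 1.9 pos [0.4398 0.1249 0.2509] ang 68.24 tilt [ 0.004   0.0038 -1.    ] F [0.7255 0.1961 0.3112] T [ 0.0844  0.0022 -0.0107] w 0.0852
slide units total [-4.2234 -3.1911  0.0225]
twist units total -2.680383123697038
```

Request:
arm_command(deltas=[{"slide": [-0.95, -0.72, 0], "twist": 0, "hand": 0}, {"slide": [-0.95, -0.72, 0], "twist": 0, "hand": 0}, {"slide": [-0.95, -0.72, 0], "twist": 0, "hand": 0}, {"slide": [-0.95, -0.72, 0], "twist": 0, "hand": 0}, {"slide": [-0.4, -0.3, 0], "twist": 0, "hand": 0}, {"slide": [0, 0, 0], "twist": -0.9, "hand": 0}, {"slide": [0, 0, 0], "twist": -0.9, "hand": 0}, {"slide": [0, 0, 0], "twist": -0.9, "hand": 0}, {"slide": [0, 0, 0], "twist": 0, "hand": 0}])

```text
clock: 2.65
ee_pos: [0.5277, -0.0267, 0.251]
tool_rot: [[-0.994, 0.108, 0.007], [0.108, 0.994, 0.003], [-0.007, 0.003, -1.0]]
contact_force: [-0.1, 0.1, 0.2]
gripper_width: 0.0854
```

Run:
```python
from h import *
go(.522,-.011,.25,83.6)
f=r.grab_frame("wrist");save(f,"w1.png")
print(f["cam_to_world"],f["intrinsics"])
np.savez("/tmp/w1.npz",**{k:f[k] for k in("img","z_map","intrinsics","cam_to_world")})
for t in("adapter_center","adapter_hole","tube_cap"):
    print(t,[(round(d["p"],2),np.round(d["location"],4)) for d in r.mark_of(f,t)[:4]])
```

```text
t 2.65 pos [ 0.5277 -0.0267  0.251 ] ang 83.82 tilt [ 0.0071  0.0027 -1.    ] F [-0.0996  0.0527  0.2141] T [0.0019 0.0489 0.0218] w 0.0854
slide units total [0.2465 0.4985 0.0332]
twist units total 0.03869702019337498
[[ 0.1071  0.9436  0.3132  0.4469]
 [ 0.9942 -0.1028 -0.0303 -0.0193]
 [ 0.0036  0.3146 -0.9492  0.3739]
 [ 0.      0.      0.      1.    ]] [[325.1923   0.     281.9614]
 [  0.     325.1923 208.4587]
 [  0.       0.       1.    ]]
adapter_center [(0.65, array([ 0.5265, -0.0062,  0.0418])), (0.61, array([ 0.4546, -0.0058,  0.0386]))]
adapter_hole [(0.87, array([ 0.5227, -0.0071,  0.0012])), (0.65, array([ 0.4523, -0.0066, -0.0014]))]
tube_cap [(0.69, array([ 0.5238, -0.0112,  0.0728]))]
```

View pics/w1.png

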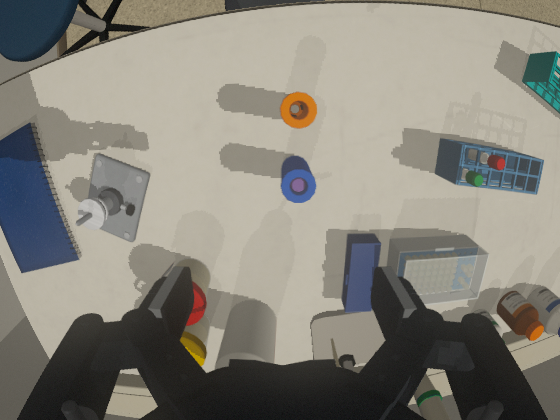

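The wrist view shows the blue sleeve with the purple cap at (299,185), orange at (299,109), and the stand at (120,200).

```bash
cat >> h.py <<'E'
def wcloud(f):
    z=f["z_map"];K=f["intrinsics"];T=f["cam_to_world"]
    v,u=np.mgrid[:z.shape[0],:z.shape[1]]
    dx=(u-K[0,2])/K[0,0];dy=(v-K[1,2])/K[1,1];th=np.hypot(dx,dy)+1e-12
    t=np.tan(th)/th
    P=np.stack([dx*t*z,dy*t*z,z],-1)
    W=P@T[:3,:3].T+T[:3,3]; W[z==0]=np.nan
    return W
def circ(P):
    import scipy.optimize as so
    c=P[:,:2].mean(0)
    s=so.least_squares(lambda q:np.hypot(P[:,0]-q[0],P[:,1]-q[1])-q[2],[*c,.016],loss="soft_l1",f_scale=.001)
    return s.x
def bbox(P): 
    lo,hi=np.percentile(P,1,axis=0),np.percentile(P,99,axis=0); return (lo+hi)/2,hi-lo
E
python3 - <<'E'
from h import *
f=np.load("/tmp/w1.npz");W=wcloud(f)
def sel(x,y,rad,zl,zh):
    m=(np.hypot(W[...,0]-x,W[...,1]-y)<rad)&(W[...,2]>zl)&(W[...,2]<zh);return W[m]
for n,a in dict(blue=(.523,-.01,.035,.079,.1),blueall=(.523,-.01,.035,.02,.1),shoulder=(.53,-.245,.06,.055,.08),pin=(.53,-.245,.06,.08,.12),base=(.53,-.245,.1,.008,.016),rack=(.533,.235,.09,.05,.066)).items():
    P=sel(*a)
    if len(P)>5: print(n,len(P),"mid",*bbox(P),"mean",P.mean(0),"zmed",np.median(P[:,2]))
f=np.load("/tmp/top.npz");W=cloud(f)
for n,a in dict(shoulder=(.53,-.245,.06,.055,.08),pin=(.53,-.245,.06,.08,.12),base=(.53,-.245,.1,.008,.016),rack=(.533,.235,.09,.05,.066)).items():
    P=sel(*a)
    print("top",n,len(P),"mid",*bbox(P),"mean",P.mean(0),"zmed",np.median(P[:,2]))
E
```

```text
blue 940 mid [ 0.5217 -0.0118  0.083 ] [0.0308 0.0306 0.0068] mean [ 0.5215 -0.0118  0.0838] zmed 0.08437609196471157
blueall 1263 mid [ 0.5215 -0.0118  0.0552] [0.0307 0.0302 0.0622] mean [ 0.5189 -0.012   0.0762] zmed 0.08389227253131476
shoulder 737 mid [ 0.5305 -0.2435  0.0664] [0.0349 0.035  0.0214] mean [ 0.5295 -0.2407  0.0678] zmed 0.06889919214534362
pin 70 mid [ 0.5311 -0.2434  0.0897] [0.0059 0.0047 0.0193] mean [ 0.5307 -0.2429  0.0908] zmed 0.09167627833063172
base 2767 mid [ 0.5302 -0.2672  0.0112] [0.1104 0.1502 0.0057] mean [ 0.5249 -0.235   0.0116] zmed 0.011660443755363625
rack 1727 mid [0.5321 0.2335 0.0573] [0.0628 0.1368 0.0137] mean [0.5306 0.2238 0.0572] zmed 0.05752576193623299
top shoulder 123 mid [ 0.5285 -0.2431  0.0707] [0.0328 0.0354 0.0115] mean [ 0.5287 -0.2424  0.0702] zmed 0.07014190293352107
top pin 5 mid [ 0.5289 -0.2416  0.0919] [0.0029 0.0032 0.0128] mean [ 0.5289 -0.2415  0.0948] zmed 0.09786299104271179
top base 588 mid [ 0.5294 -0.2659  0.0119] [0.1183 0.1542 0.0077] mean [ 0.5288 -0.2435  0.012 ] zmed 0.012087363646256843
top rack 292 mid [0.5314 0.236  0.0574] [0.0607 0.1359 0.0139] mean [0.5302 0.2352 0.0584] zmed 0.058729820413402356
```

Request:
arm_command(deltas=[{"slide": [0.25, 0.47, 0], "twist": 0, "hand": 0}, {"slide": [0, 0, 0], "twist": 0, "hand": 0}, {"slide": [0, 0, 0.9], "twist": 0, "hand": 0}, {"slide": [0, 0, 0.9], "twist": 0, "hand": 0}, {"slide": [0, 0, 0.9], "twist": 0, "hand": 0}, {"slide": [0, 0, 0.6], "twist": 0, "hand": 0}, {"slide": [0, 0, 0], "twist": 0, "hand": 0}])

```text
clock: 3.43
ee_pos: [0.5245, -0.0107, 0.1511]
tool_rot: [[-0.992, 0.123, 0.015], [0.123, 0.992, 0.001], [-0.014, 0.003, -1.0]]
contact_force: [-0.1, -0.2, -0.2]
gripper_width: 0.0854
```

Run:
```python
from h import *
go(.5217,-.0118,.06,83.6)
f=r.grab_frame("wrist");save(f,"w2.png")
W=wcloud(f)
m=(np.hypot(W[...,0]-.5217,W[...,1]+.0118)<.03)&(W[...,2]>.076)&(W[...,2]<.095);P=W[m];print(bbox(P),P.mean(0))
```

```text
t 3.43 pos [ 0.5245 -0.0107  0.1511] ang 82.96 tilt [ 0.0146  0.0014 -0.9999] F [-0.1481 -0.2224 -0.199 ] T [0.0661 0.0349 0.0417] w 0.0854
slide units total [ 0.1317 -0.0585  3.0342]
twist units total -0.11232948669188263
(array([ 0.5218, -0.0112,  0.0814]), array([0.031 , 0.0299, 0.0097])) [ 0.5213 -0.0113  0.0835]
```

View pics/w2.png

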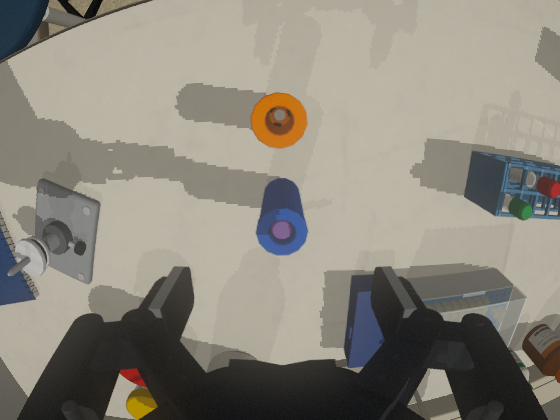

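Request:
arm_command(deltas=[{"slide": [0.1, -0.03, 0.4], "twist": 0, "hand": 0}, {"slide": [0, 0, 0.4], "twist": 0, "hand": 0}, {"slide": [0, 0, 0.4], "twist": 0, "hand": 0}, {"slide": [0, 0, 0.4], "twist": 0, "hand": 0}, {"slide": [0, 0, 0.4], "twist": 0, "hand": 0}, {"slide": [0, 0, 0.4], "twist": 0, "hand": 0}, {"slide": [0, 0, 0.4], "twist": 0, "hand": 0}, {"slide": [0, 0, 0.2], "twist": 0, "hand": 0}, {"slide": [0, 0, 0], "twist": 0, "hand": 0}])

```text
clock: 4.23
ee_pos: [0.5315, -0.0125, 0.0678]
tool_rot: [[-0.991, 0.127, 0.032], [0.127, 0.992, -0.001], [-0.032, 0.003, -0.999]]
contact_force: [0.1, 0.1, -0.2]
gripper_width: 0.0854
```

Run:
```python
from h import *
go(.5217,-.0116,.06,83.6)
f=r.grab_frame("wrist");save(f,"w3.png")
W=wcloud(f)
m=(np.hypot(W[...,0]-.5217,W[...,1]+.0118)<.03)&(W[...,2]>.076)&(W[...,2]<.095);P=W[m];print(bbox(P),P.mean(0))
```

```text
t 4.23 pos [ 0.5315 -0.0125  0.0678] ang 82.73 tilt [ 0.032  -0.0008 -0.9995] F [ 0.0732  0.0663 -0.1627] T [-0.0686 -0.0086 -0.0016] w 0.0854
slide units total [ 0.3345 -0.0121  0.2498]
twist units total -0.1517366048470511
(array([ 0.5215, -0.0112,  0.0813]), array([0.0306, 0.03  , 0.0094])) [ 0.5203 -0.0111  0.0833]
```

View pics/w3.png

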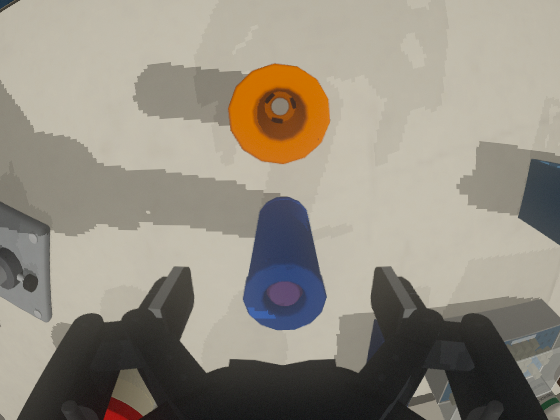

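Request:
arm_command(deltas=[{"slide": [0, 0, 0], "twist": 0, "hand": 0}, {"slide": [0, 0, 0], "twist": 0, "hand": 0}, {"slide": [0, 0, 0], "twist": 0, "hand": 0}, {"slide": [0, 0, 0], "twist": 0, "hand": 0}])

```text
clock: 4.62
ee_pos: [0.5333, -0.0127, 0.0712]
tool_rot: [[-0.991, 0.127, 0.037], [0.127, 0.992, -0.001], [-0.037, 0.003, -0.999]]
contact_force: [-0.1, -0.8, -0.2]
gripper_width: 0.0854
```

Request:
arm_command(deltas=[{"slide": [0, 0, -0.8], "twist": 0, "hand": 0}, {"slide": [0, 0, -0.8], "twist": 0, "hand": 0}, {"slide": [0, 0, -0.8], "twist": 0, "hand": 0}])

```text
clock: 4.87
ee_pos: [0.5284, -0.0124, 0.1419]
tool_rot: [[-0.991, 0.127, 0.029], [0.127, 0.992, -0.0], [-0.029, 0.003, -1.0]]
contact_force: [0.9, 0.4, -0.1]
gripper_width: 0.0857
```

Request:
arm_command(deltas=[{"slide": [0, 0, 0], "twist": 0, "hand": 0}])

```text
clock: 4.95
ee_pos: [0.5302, -0.0126, 0.1461]
tool_rot: [[-0.991, 0.127, 0.035], [0.127, 0.992, -0.001], [-0.035, 0.003, -0.999]]
contact_force: [1.0, -0.8, 1.1]
gripper_width: 0.0851
```

```bash
cat >> h.py <<'E'
def st():
    o=r.get_obs();print(round(o["clock"],2),"q",np.round(o["joints"],3),"dq",np.round(o["dq"],2),"tau",np.round(o["joint_torque"],2),"p",o["ee_pos"],"tz",o["tool_rot"][:,2],"F",o["contact_force"])
E
python3 -c "
from h import *
st()"
```

```text
4.95 q [ -6.463  25.029 104.192   0.213  48.768 -89.307] dq [-0.04  1.99  2.15  0.01 -2.63 -0.01] tau [  0.07 -49.78 -22.12  -0.     0.84   0.  ] p [ 0.5302 -0.0126  0.1461] tz [ 0.0352 -0.0012 -0.9994] F [ 1.0065 -0.7928  1.123 ]
```

Request:
arm_command(deltas=[{"slide": [0, 0, 0], "twist": 0, "hand": 0}])

```text
clock: 5.03
ee_pos: [0.5303, -0.0126, 0.147]
tool_rot: [[-0.991, 0.127, 0.037], [0.127, 0.992, -0.001], [-0.037, 0.003, -0.999]]
contact_force: [-0.2, -0.6, -0.2]
gripper_width: 0.0853
```

```bash
python3 -c "
from h import *
st();r.grab_frame('wrist');st();r.grab_frame('wrist');r.grab_frame('wrist');st()"
```

```text
5.03 q [ -6.461  24.932 104.194   0.213  48.773 -89.31 ] dq [-0.01 -2.59 -1.57 -0.07  1.49  0.15] tau [  0.   -52.37 -25.5    0.01  -0.03   0.  ] p [ 0.5303 -0.0126  0.147 ] tz [ 0.0367 -0.0013 -0.9993] F [-0.1544 -0.6121 -0.248 ]
5.08 q [ -6.462  24.942 104.162   0.215  48.758 -89.308] dq [ 0.09  1.38  0.42 -0.04 -0.71  0.04] tau [ -0.06 -48.84 -22.6    0.     0.02   0.  ] p [ 0.5307 -0.0126  0.1471] tz [ 0.0374 -0.0014 -0.9993] F [0.4929 0.1717 0.529 ]
5.18 q [ -6.463  25.053 104.22    0.214  48.736 -89.306] dq [-0.07  0.8   0.35  0.04  0.01 -0.13] tau [  0.02 -51.69 -24.62   0.01  -0.11   0.  ] p [ 0.53   -0.0126  0.1458] tz [ 0.0348 -0.0011 -0.9994] F [ 0.4234  0.5716 -1.405 ]
```

Request:
arm_command(deltas=[{"slide": [0, 0, 0], "twist": 0, "hand": 0}])

```text
clock: 5.27
ee_pos: [0.5297, -0.0125, 0.145]
tool_rot: [[-0.991, 0.127, 0.034], [0.127, 0.992, -0.001], [-0.033, 0.003, -0.999]]
contact_force: [-0.3, -0.2, -0.0]
gripper_width: 0.0853
```

```bash
python3 -c "
from h import *
st()"
```

```text
5.27 q [ -6.464  25.114 104.254   0.215  48.711 -89.305] dq [ 0.04  0.6   0.4   0.   -0.31 -0.01] tau [  0.01 -51.2  -24.3    0.01  -0.1   -0.  ] p [ 0.5297 -0.0125  0.145 ] tz [ 0.0336 -0.001  -0.9994] F [-0.317  -0.1543 -0.0221]
```

Request:
arm_command(deltas=[{"slide": [0, 0, 0], "twist": 0, "hand": 0}, {"slide": [0, 0, 0], "twist": 0, "hand": 0}, {"slide": [0, 0, 0], "twist": 0, "hand": 0}, {"slide": [0, 0, 0], "twist": 0, "hand": 0}, {"slide": [0, 0, 0], "twist": 0, "hand": 0}, {"slide": [0, 0, 0], "twist": 0, "hand": 0}])

```text
clock: 5.77
ee_pos: [0.5285, -0.0124, 0.1423]
tool_rot: [[-0.991, 0.127, 0.029], [0.127, 0.992, -0.0], [-0.029, 0.003, -1.0]]
contact_force: [0.5, -0.4, -0.3]
gripper_width: 0.0854
```

```bash
python3 -c "
from h import *
st()"
```

```text
5.77 q [ -6.463  25.354 104.344   0.215  48.66  -89.308] dq [-0.06  0.2   0.11  0.07 -0.07 -0.  ] tau [ -0.   -50.58 -23.89   0.01  -0.09  -0.  ] p [ 0.5285 -0.0124  0.1423] tz [ 0.0288 -0.0004 -0.9996] F [ 0.4672 -0.3876 -0.3432]
```

Request:
arm_command(deltas=[{"slide": [0, 0, 0], "twist": 0, "hand": 0}, {"slide": [0, 0, 0], "twist": 0, "hand": 0}, {"slide": [0, 0, 0], "twist": 0, "hand": 0}, {"slide": [0, 0, 0], "twist": 0, "hand": 0}, {"slide": [0, 0, 0], "twist": 0, "hand": 0}, {"slide": [0, 0, 0], "twist": 0, "hand": 0}])

```text
clock: 6.27
ee_pos: [0.5286, -0.0124, 0.1424]
tool_rot: [[-0.991, 0.127, 0.029], [0.127, 0.992, -0.0], [-0.029, 0.003, -1.0]]
contact_force: [0.1, -0.1, -0.1]
gripper_width: 0.0854
```

```bash
python3 -c "
from h import *
st()"
```

```text
6.27 q [ -6.465  25.348 104.338   0.213  48.656 -89.307] dq [-0.13 -0.02 -0.1   0.02 -0.04  0.02] tau [  0.   -50.62 -23.92   0.01  -0.09  -0.  ] p [ 0.5286 -0.0124  0.1424] tz [ 0.0291 -0.0005 -0.9996] F [ 0.142  -0.1359 -0.1376]
```

```bash
python3 -c "
from h import *
go(.5215,-.0115,.06,83.6)"
```

```text
t 6.27 pos [ 0.5286 -0.0124  0.1424] ang 82.71 tilt [ 0.0291 -0.0005 -0.9996] F [ 0.142  -0.1359 -0.1376] T [-0.0332  0.0479  0.0669] w 0.0854
slide units total [ 0.3188 -0.0088  2.7386]
twist units total -0.1560621951315312
```

Request:
arm_command(deltas=[{"slide": [0.3, 0, 0.5], "twist": 0, "hand": 0}, {"slide": [0.1, 0, 0.5], "twist": 0, "hand": 0}, {"slide": [0.1, 0, 0.5], "twist": 0, "hand": 0}, {"slide": [0, 0, 0.5], "twist": 0, "hand": 0}, {"slide": [0, 0, 0.5], "twist": 0, "hand": 0}, {"slide": [0, 0, 0.3], "twist": 0, "hand": 0}, {"slide": [0, 0, 0], "twist": 0, "hand": 0}, {"slide": [0, 0, 0], "twist": 0, "hand": 0}, {"slide": [0, 0, 0], "twist": 0, "hand": 0}, {"slide": [0, 0, 0], "twist": 0, "hand": 0}])

```text
clock: 7.1
ee_pos: [0.5176, -0.0107, 0.0571]
tool_rot: [[-0.991, 0.127, 0.034], [0.127, 0.992, -0.001], [-0.034, 0.003, -0.999]]
contact_force: [0.5, -0.1, 0.4]
gripper_width: 0.0856
```

```bash
python3 -c "
from h import *
go(.5215,-.0115,.06,83.6)"
```

```text
t 7.1 pos [ 0.5176 -0.0107  0.0571] ang 82.71 tilt [ 0.034  -0.001  -0.9994] F [ 0.4585 -0.066   0.4382] T [ 0.016  -0.005  -0.0029] w 0.0856
slide units total [-0.1354 -0.0105 -0.0938]
twist units total -0.15569069741146802
```

Request:
arm_command(deltas=[{"slide": [-0.13, 0, -0.13], "twist": 0, "hand": 0}, {"slide": [0, 0, 0], "twist": 0, "hand": 0}, {"slide": [0, 0, 0], "twist": 0, "hand": 0}], squeeze=60)

```text
clock: 7.35
ee_pos: [0.5228, -0.0113, 0.0633]
tool_rot: [[-0.991, 0.127, 0.037], [0.127, 0.992, -0.001], [-0.037, 0.003, -0.999]]
contact_force: [-0.1, -0.4, -0.5]
gripper_width: 0.0859
```

```bash
python3 -c "
from h import *
go(.5215,-.0115,.06,83.6)"
```

```text
t 7.35 pos [ 0.5228 -0.0113  0.0633] ang 82.71 tilt [ 0.037  -0.0014 -0.9993] F [-0.0863 -0.4381 -0.541 ] T [-0.0706  0.0086 -0.0243] w 0.0859
slide units total [ 0.0454 -0.0113  0.1082]
twist units total -0.1550701816360553
```

Within about 1 mm. Close.

Request:
arm_command(deltas=[{"slide": [0.03, 0, 0.08], "twist": 0, "hand": 1}, {"slide": [0, 0, 0], "twist": 0, "hand": 1}, {"slide": [0, 0, 0], "twist": 0, "hand": 1}, {"slide": [0, 0, 0], "twist": 0, "hand": 1}, {"slide": [0, 0, 0], "twist": 0, "hand": 1}, {"slide": [0, 0, 0], "twist": 0, "hand": 1}, {"slide": [0, 0, 0], "twist": 0, "hand": 1}, {"slide": [0, 0, 0], "twist": 0, "hand": 1}], squeeze=60)

```text
clock: 8.02
ee_pos: [0.5223, -0.0112, 0.0616]
tool_rot: [[-0.991, 0.127, 0.038], [0.127, 0.992, -0.002], [-0.038, 0.003, -0.999]]
contact_force: [-0.3, 0.1, 1.8]
gripper_width: 0.0318
```

Run:
```python
from h import *
go(.5215,-.0115,.06,83.6)
f=r.grab_frame("wrist");save(f,"w4.png")
```

```text
t 8.02 pos [ 0.5223 -0.0112  0.0616] ang 82.72 tilt [ 0.0384 -0.0015 -0.9993] F [-0.2816  0.0796  1.7818] T [0.0051 0.0801 0.0178] w 0.0318
slide units total [ 0.0266 -0.0145  0.053 ]
twist units total -0.15397057693859206
```

View pics/w4.png

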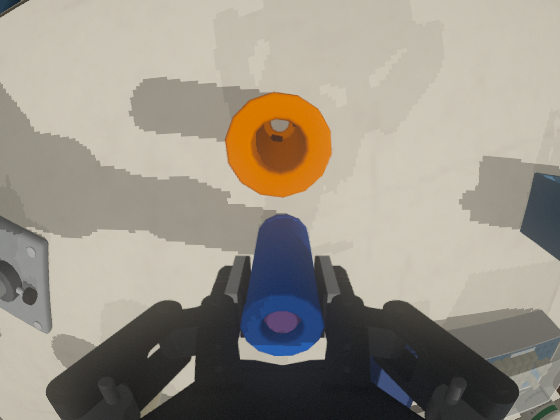

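Request:
arm_command(deltas=[{"slide": [0, 0, -0.3], "twist": 0, "hand": 1}, {"slide": [0, 0, -0.6], "twist": 0, "hand": 1}, {"slide": [0, 0, -0.7], "twist": 0, "hand": 1}, {"slide": [0, 0, -0.7], "twist": 0, "hand": 1}, {"slide": [0, 0, -0.7], "twist": 0, "hand": 1}, {"slide": [0, 0, -0.7], "twist": 0, "hand": 1}, {"slide": [0, 0, -0.5], "twist": 0, "hand": 1}, {"slide": [0, 0, -0.2], "twist": 0, "hand": 1}, {"slide": [0, 0, 0], "twist": 0, "hand": 1}, {"slide": [0, 0, 0], "twist": 0, "hand": 1}])

```text
clock: 8.9
ee_pos: [0.5142, -0.0107, 0.2008]
tool_rot: [[-0.991, 0.127, 0.033], [0.127, 0.992, -0.001], [-0.032, 0.003, -0.999]]
contact_force: [0.3, -0.2, -1.6]
gripper_width: 0.0313
```

Run:
```python
from h import *
go(.5305,-.243,.195,83.6)
```

```text
t 8.9 pos [ 0.5142 -0.0107  0.2008] ang 82.7 tilt [ 0.0325 -0.0008 -0.9995] F [ 0.3288 -0.2478 -1.6347] T [-0.0357  0.027  -0.0253] w 0.0313
slide units total [-1.5145 -7.6125  0.2182]
twist units total -0.1565344363886838
```

Request:
arm_command(deltas=[{"slide": [-0.1, -0.4, 0], "twist": 0, "hand": 1}, {"slide": [-0.16, -0.75, 0], "twist": 0, "hand": 1}, {"slide": [-0.16, -0.8, 0], "twist": 0, "hand": 1}, {"slide": [-0.16, -0.8, 0], "twist": 0, "hand": 1}, {"slide": [-0.16, -0.8, 0], "twist": 0, "hand": 1}, {"slide": [-0.16, -0.8, 0], "twist": 0, "hand": 1}, {"slide": [-0.16, -0.8, 0], "twist": 0, "hand": 1}, {"slide": [-0.16, -0.8, 0], "twist": 0, "hand": 1}, {"slide": [-0.1, -0.5, 0], "twist": 0, "hand": 1}, {"slide": [0, -0.2, 0], "twist": 0, "hand": 1}, {"slide": [0, 0, 0], "twist": 0, "hand": 1}, {"slide": [0, 0, 0], "twist": 0, "hand": 1}])

```text
clock: 9.9
ee_pos: [0.5225, -0.2272, 0.1867]
tool_rot: [[-0.992, 0.126, 0.012], [0.126, 0.992, 0.006], [-0.011, 0.008, -1.0]]
contact_force: [0.6, -0.2, -2.4]
gripper_width: 0.0314
```

Run:
```python
from h import *
go(.5305,-.243,.195,83.6)
f=r.grab_frame("wrist");save(f,"w5.png")
np.savez("/tmp/w5.npz",**{k:f[k] for k in("img","z_map","intrinsics","cam_to_world")})
for t in("adapter_center","adapter_hole","ejector","ejector_collar"):
    print(t,[(round(d["p"],2),np.round(d["location"],4)) for d in r.mark_of(f,t)[:4]])
```

```text
t 9.9 pos [ 0.5225 -0.2272  0.1867] ang 82.75 tilt [ 0.0124  0.0065 -0.9999] F [ 0.5558 -0.1827 -2.3851] T [-0.0141 -0.0105 -0.0158] w 0.0314
slide units total [-0.3341 -0.4856 -0.2757]
twist units total -0.14813351465715602
adapter_center [(0.91, array([ 0.4556, -0.0044,  0.0378])), (0.88, array([ 0.525 , -0.2246,  0.1669]))]
adapter_hole [(0.76, array([ 0.457 , -0.0071, -0.005 ]))]
ejector [(0.58, array([ 0.5325, -0.2428,  0.001 ]))]
ejector_collar [(0.62, array([ 0.5318, -0.2462,  0.0251]))]
```

View pics/w5.png

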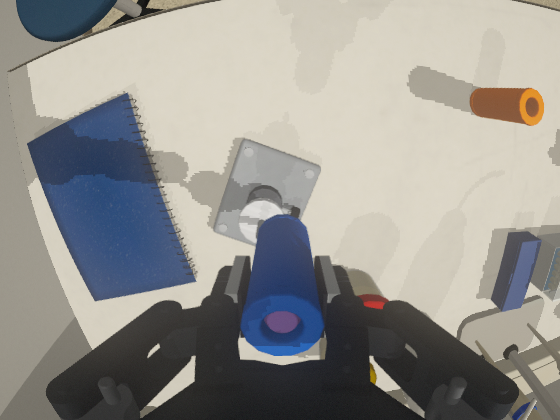

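Run:
```python
from h import *
import scipy.optimize as so
def disc(W,c0,zl,zh):
    m=(np.hypot(W[...,0]-c0[0],W[...,1]-c0[1])<.035)&(W[...,2]>zl)&(W[...,2]<zh)
    m=m.astype(np.uint8)
    cn,_=cv2.findContours(m,cv2.RETR_EXTERNAL,cv2.CHAIN_APPROX_NONE)
    c=max(cn,key=cv2.contourArea)[:,0];P=W[c[:,1],c[:,0]]
    return P,W[m>0]
for n,cl in(("w1",wcloud),("w5",wcloud),("top",cloud),("scene",cloud)):
    f=np.load(f"/tmp/{n}.npz");W=cl(f)
    try:
        P,A=disc(W,(.53,-.243),.064,.074)
        s=circ(P); z=np.median(A[:,2]); print(n,len(A),"circ",s,"mean",A.mean(0),"zmed",z, "bb",*bbox(A))
        # min enclosing
        c,rad=cv2.minEnclosingCircle((P[:,:2]*1000).astype(np.float32));print("   mec",c,rad)
    except Exception as e: print(n,e)
    m=(np.hypot(W[...,0]-.53,W[...,1]+.243)<.075)&(W[...,2]>.009)&(W[...,2]<.0145)
    m=cv2.morphologyEx(m.astype(np.uint8),cv2.MORPH_OPEN,np.ones((3,3)))
    A=W[m>0];b=cv2.minAreaRect((A[:,:2]*1000).astype(np.float32));print("   base",b)
f=np.load("/tmp/w5.npz");W=wcloud(f)
im=f["img"].astype(int)
m=(np.hypot(W[...,0]-.5225,W[...,1]+.2272)<.035)&(W[...,2]>.12)&(W[...,2]<.215)&(im[...,2]>im[...,0]*1.7)&(im[...,2]>60)
P=W[m];print(len(P),P.min(0),P.max(0))
Q=P[P[:,2]<.2]
def res(q):
    x=q[0]+q[2]*(Q[:,2]-.165);y=q[1]+q[3]*(Q[:,2]-.165);return np.hypot(Q[:,0]-x,Q[:,1]-y)-.016
s=so.least_squares(res,[.5225,-.2272,0,0],loss="soft_l1",f_scale=.001);print("axis@.165",s.x,"rms",np.sqrt(np.mean(s.fun**2)))
T=P[P[:,2]>.203];print("rim",bbox(T),T.mean(0))
```

```text
w1 634 circ [ 0.5305 -0.2434  0.0177] mean [ 0.5299 -0.2417  0.0689] zmed 0.0689828058054428 bb [ 0.5305 -0.2435  0.0681] [0.0352 0.0352 0.0058]
   mec (531.0346069335938, -244.12815856933594) 19.11705207824707
   base ((530.7924194335938, -243.90753173828125), (79.50286865234375, 99.20890808105469), 62.243900299072266)
w5 1013 circ [ 0.5284 -0.2466  0.0159] mean [ 0.5255 -0.2481  0.0689] zmed 0.06899512787132137 bb [ 0.5292 -0.2456  0.0682] [0.0329 0.0334 0.0053]
   mec (530.8915405273438, -245.26869201660156) 18.910301208496094
   base ((530.5426025390625, -244.97183227539062), (79.05235290527344, 99.36908721923828), 62.14043045043945)
top 115 circ [ 0.5288 -0.2428  0.0174] mean [ 0.5288 -0.2426  0.0698] zmed 0.06991406119382026 bb [ 0.5285 -0.2431  0.0693] [0.0328 0.0354 0.0088]
   mec (529.4446411132812, -242.66488647460938) 18.73166275024414
   base ((529.1989135742188, -213.17550659179688), (27.286617279052734, 69.21246337890625), 61.607032775878906)
scene 220 circ [ 0.5288 -0.2441  0.0173] mean [ 0.5278 -0.2447  0.069 ] zmed 0.06904126640728808 bb [ 0.5293 -0.2438  0.0684] [0.0353 0.0352 0.0073]
   mec (529.4991455078125, -243.7149200439453) 19.642410278320312
   base ((529.556396484375, -243.74261474609375), (77.92972564697266, 98.91731262207031), 60.845726013183594)
6846 [ 0.5054 -0.2457  0.128 ] [ 0.5398 -0.2117  0.2119]
axis@.165 [ 0.5226 -0.2278  0.0202 -0.0135] rms 0.00033593583894336176
rim (array([ 0.5222, -0.2283,  0.2074]), array([0.0309, 0.0305, 0.0078])) [ 0.5203 -0.2281  0.209 ]
```

Request:
arm_command(deltas=[{"slide": [-0.18, -0.27, 0], "twist": 0, "hand": 1}, {"slide": [-0.18, -0.27, 0], "twist": 0, "hand": 1}, {"slide": [0, 0, 0], "twist": 0, "hand": 1}, {"slide": [0, 0, 0], "twist": 0, "hand": 1}, {"slide": [0, 0, 0], "twist": 0, "hand": 1}, {"slide": [0, 0, 0], "twist": 0, "hand": 1}])

```text
clock: 10.65
ee_pos: [0.5336, -0.2447, 0.1883]
tool_rot: [[-0.992, 0.122, 0.015], [0.122, 0.992, 0.005], [-0.014, 0.007, -1.0]]
contact_force: [-0.5, 0.5, -2.1]
gripper_width: 0.0314
```

```bash
cat >> h.py <<'E'
import scipy.optimize as so
def align(f,pin0=(.531,-.245)):
    W=wcloud(f);o=r.get_obs();p=o["ee_pos"];R=o["tool_rot"];im=f["img"].astype(int)
    m=(np.hypot(W[...,0]-p[0],W[...,1]-p[1])<.035)&(W[...,2]>p[2]-.066)&(W[...,2]<p[2]+.03)&(im[...,2]>im[...,0]*1.7)&(im[...,2]>60)
    P=W[m];zb=P[:,2].min();print("adapter pts",len(P),"zmin",zb)
    Q=P[P[:,2]<p[2]+.014];z0=p[2]-.0616
    def res(q):
        return np.hypot(Q[:,0]-q[0]-q[2]*(Q[:,2]-z0),Q[:,1]-q[1]-q[3]*(Q[:,2]-z0))-.016
    s=so.least_squares(res,[p[0],p[1],0,0],loss="soft_l1",f_scale=.001)
    print("hole at",s.x[:2],"slope",s.x[2:],"rel tcp",s.x[:2]-p[:2])
    m=(np.hypot(W[...,0]-.53,W[...,1]+.243)<.075)&(W[...,2]>.009)&(W[...,2]<.0145)
    m=cv2.morphologyEx(m.astype(np.uint8),cv2.MORPH_OPEN,np.ones((3,3)))
    A=W[m>0];b=cv2.minAreaRect((A[:,:2]*1000).astype(np.float32));print("base",b)
    m=(np.hypot(W[...,0]-.53,W[...,1]+.243)<.03)&(W[...,2]>.064)&(W[...,2]<.074);A=W[m]
    if len(A): print("shoulder mec",cv2.minEnclosingCircle((A[:,:2]*1000).astype(np.float32)),np.median(A[:,2]))
    for c in ((b[0][0]/1000,b[0][1]/1000),pin0):
        d=np.array([c[0]-s.x[0],c[1]-s.x[1],0]);print("move to",c,R.T@d/.03)
E
python3 - <<'E'
from h import *
go(.5305,-.2445,.18,83.6)
f=r.grab_frame("wrist");save(f,"w6.png");align(f)
E
```

```text
t 10.65 pos [ 0.5336 -0.2447  0.1883] ang 82.97 tilt [ 0.015   0.0051 -0.9999] F [-0.5471  0.468  -2.149 ] T [-0.0445  0.0462 -0.0002] w 0.0314
slide units total [ 0.1061 -0.009   0.2755]
twist units total -0.10984450074686902
adapter pts 6488 zmin 0.12853827114776134
hole at [ 0.5329 -0.245 ] slope [ 0.0181 -0.0095] rel tcp [-0.0006 -0.0003]
base ((531.0514526367188, -244.53916931152344), (79.51692199707031, 98.93099975585938), 62.39483642578125)
shoulder mec ((530.8798828125, -245.13009643554688), 18.807437896728516) 0.06902516005007894
move to (0.5310514526367187, -0.24453916931152345) [ 0.0645  0.0075 -0.0009]
move to (0.531, -0.245) [ 0.0643 -0.0079 -0.001 ]
```

View pics/w6.png

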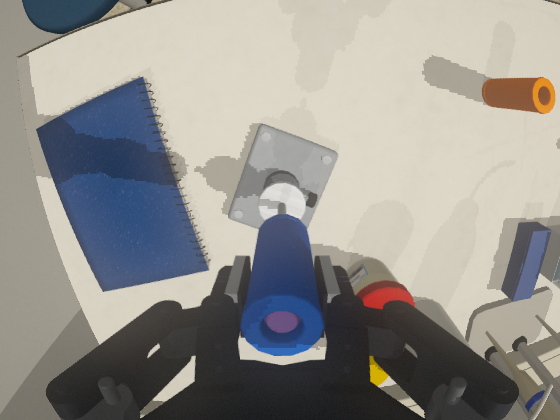

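Request:
arm_command(deltas=[{"slide": [0.08, 0, 0.1], "twist": 0, "hand": 1}, {"slide": [0, 0, 0.2], "twist": 0, "hand": 1}, {"slide": [0, 0, 0.2], "twist": 0, "hand": 1}, {"slide": [0, 0, 0.1], "twist": 0, "hand": 1}, {"slide": [0, 0, 0], "twist": 0, "hand": 1}, {"slide": [0, 0, 0], "twist": 0, "hand": 1}, {"slide": [0, 0, 0], "twist": 0, "hand": 1}, {"slide": [0, 0, 0], "twist": 0, "hand": 1}])

```text
clock: 11.37
ee_pos: [0.5306, -0.2435, 0.1676]
tool_rot: [[-0.992, 0.122, 0.014], [0.122, 0.992, 0.006], [-0.013, 0.008, -1.0]]
contact_force: [0.2, 0.1, -2.5]
gripper_width: 0.0313
```

Run:
```python
from h import *
go(.5305,-.2445,.165,83.6)
f=r.grab_frame("wrist");save(f,"w7.png",(180,120,400,380),2);align(f)
f=r.grab_frame("scene");save(f,"s7.png",(300,220,400,330),6)
```

```text
t 11.37 pos [ 0.5306 -0.2435  0.1676] ang 82.99 tilt [ 0.0136  0.0059 -0.9999] F [ 0.2069  0.1437 -2.5327] T [ 0.0116  0.0011 -0.0194] w 0.0313
slide units total [ 0.     -0.0329  0.0869]
twist units total -0.10670634187800149
adapter pts 6774 zmin 0.10866697146076282
hole at [ 0.53   -0.2436] slope [ 0.0183 -0.0135] rel tcp [-0.0007 -0.0001]
base ((530.938720703125, -244.91781616210938), (79.32044219970703, 98.94712829589844), 61.887142181396484)
shoulder mec ((530.5990600585938, -244.8479766845703), 18.69397735595703) 0.06901167542555019
move to (0.530938720703125, -0.24491781616210936) [-0.0381 -0.0396  0.0002]
move to (0.531, -0.245) [-0.0404 -0.0421  0.0002]
```

View pics/w7.png

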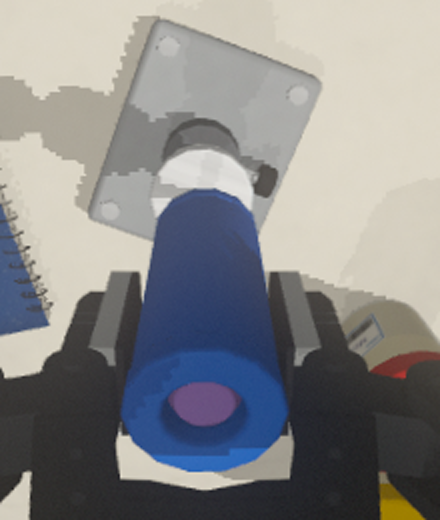

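View pics/s7.png

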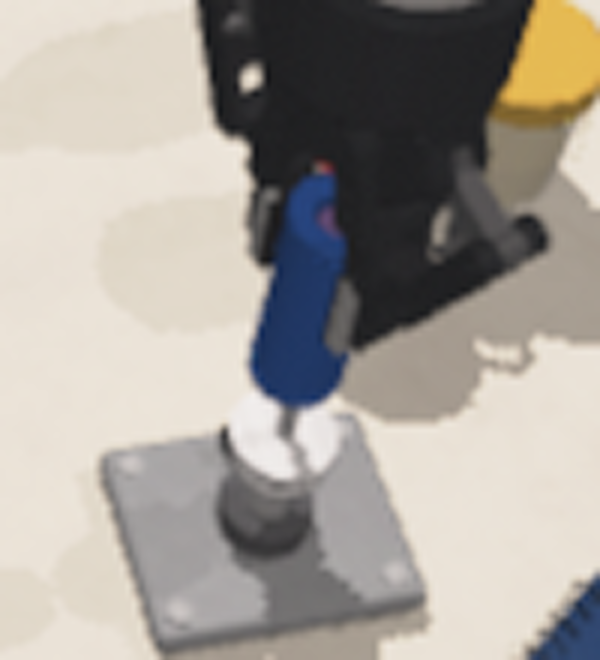

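Request:
arm_command(deltas=[{"slide": [-0.035, -0.04, 0], "twist": 0, "hand": 1}, {"slide": [0, 0, 0], "twist": 0, "hand": 1}, {"slide": [0, 0, 0], "twist": 0, "hand": 1}, {"slide": [0, 0, 0], "twist": 0, "hand": 1}])

```text
clock: 11.8
ee_pos: [0.5319, -0.2452, 0.1683]
tool_rot: [[-0.992, 0.122, 0.015], [0.122, 0.992, 0.005], [-0.014, 0.007, -1.0]]
contact_force: [0.6, 0.1, -2.1]
gripper_width: 0.0315
```

Run:
```python
from h import *
go(.5315,-.245,.165,83.6)
f=r.grab_frame("wrist");align(f)
```

```text
t 11.8 pos [ 0.5319 -0.2452  0.1683] ang 82.99 tilt [ 0.0146  0.0053 -0.9999] F [ 0.6072  0.1067 -2.1016] T [ 0.0447 -0.0539  0.0226] w 0.0315
slide units total [0.0146 0.0041 0.1083]
twist units total -0.1068371447413269
adapter pts 6693 zmin 0.10926828104297912
hole at [ 0.5313 -0.2453] slope [ 0.0179 -0.0121] rel tcp [-0.0006 -0.0002]
base ((530.7653198242188, -244.64208984375), (79.08782196044922, 99.12552642822266), 62.31960678100586)
shoulder mec ((530.6213989257812, -244.84841918945312), 18.727153778076172) 0.0690076394976733
move to (0.5307653198242187, -0.24464208984375) [ 0.02    0.0208 -0.0001]
move to (0.531, -0.245) [ 0.0108  0.0099 -0.0001]
```

Request:
arm_command(deltas=[{"slide": [0.01, 0.01, 0.1], "twist": 0, "hand": 1}, {"slide": [0, 0, 0.1], "twist": 0, "hand": 1}, {"slide": [0, 0, 0.1], "twist": 0, "hand": 1}, {"slide": [0, 0, 0], "twist": 0, "hand": 1}, {"slide": [0, 0, 0], "twist": 0, "hand": 1}])

```text
clock: 12.27
ee_pos: [0.5316, -0.2447, 0.1581]
tool_rot: [[-0.992, 0.122, 0.014], [0.122, 0.993, 0.005], [-0.014, 0.007, -1.0]]
contact_force: [-0.3, 0.2, -2.1]
gripper_width: 0.0313
```

Run:
```python
from h import *
go(.5315,-.245,.155,83.6)
f=r.grab_frame("wrist");align(f)
f=r.grab_frame("scene");save(f,"s8.png",(300,220,400,330),6)
```

```text
t 12.27 pos [ 0.5316 -0.2447  0.1581] ang 82.99 tilt [ 0.0143  0.0055 -0.9999] F [-0.3367  0.2085 -2.1166] T [-0.0354 -0.0053 -0.0508] w 0.0313
slide units total [ 0.0025 -0.0124  0.1026]
twist units total -0.10625369412830166
adapter pts 7090 zmin 0.09864472289320006
hole at [ 0.5309 -0.2448] slope [ 0.019 -0.012] rel tcp [-0.0007 -0.0002]
base ((530.9461669921875, -244.48887634277344), (79.65989685058594, 99.28665924072266), 62.374916076660156)
shoulder mec ((530.4205322265625, -244.8181915283203), 18.598066329956055) 0.0689693231604635
move to (0.5309461669921876, -0.24448887634277344) [-0.0003  0.01    0.0001]
move to (0.531, -0.245) [-0.0042 -0.0067  0.    ]
```

View pics/s8.png

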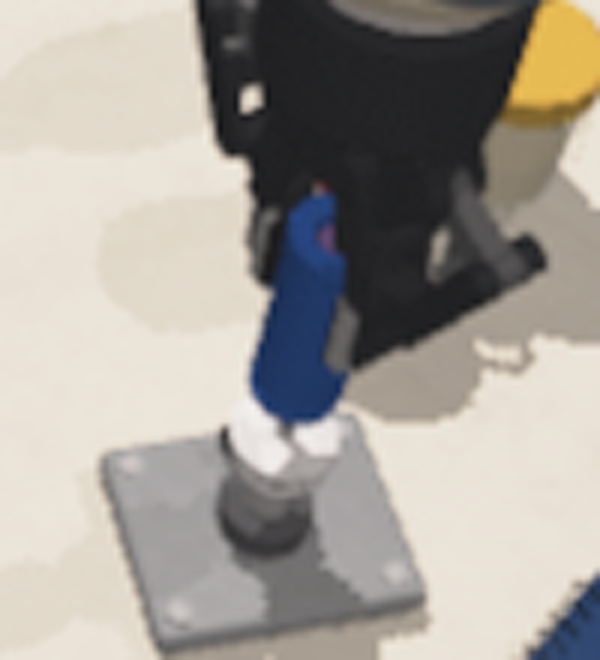

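Request:
arm_command(deltas=[{"slide": [0, 0, 0.08], "twist": 0, "hand": 1}, {"slide": [0, 0, 0.08], "twist": 0, "hand": 1}])

```text
clock: 12.53
ee_pos: [0.5322, -0.2449, 0.154]
tool_rot: [[-0.992, 0.122, 0.016], [0.122, 0.993, 0.005], [-0.015, 0.007, -1.0]]
contact_force: [-0.9, 0.3, 6.8]
gripper_width: 0.0314
```

Request:
arm_command(deltas=[{"slide": [0, 0, 0.08], "twist": 0, "hand": 1}, {"slide": [0, 0, 0.08], "twist": 0, "hand": 1}])

```text
clock: 12.7
ee_pos: [0.5331, -0.2453, 0.1507]
tool_rot: [[-0.992, 0.122, 0.018], [0.122, 0.993, 0.003], [-0.018, 0.005, -1.0]]
contact_force: [-2.8, 1.4, 6.9]
gripper_width: 0.0317
```

Request:
arm_command(deltas=[{"slide": [0, 0, 0.1], "twist": 0, "hand": 1}, {"slide": [0, 0, 0.1], "twist": 0, "hand": 1}])

```text
clock: 12.87
ee_pos: [0.5332, -0.2454, 0.1458]
tool_rot: [[-0.992, 0.122, 0.019], [0.122, 0.993, 0.003], [-0.018, 0.005, -1.0]]
contact_force: [-2.6, 1.7, 6.1]
gripper_width: 0.0316
```

Request:
arm_command(deltas=[{"slide": [0.05, 0.02, 0.08], "twist": 0, "hand": 1}, {"slide": [0.02, 0, 0.1], "twist": 0, "hand": 1}])

```text
clock: 13.03
ee_pos: [0.5318, -0.245, 0.141]
tool_rot: [[-0.992, 0.122, 0.021], [0.122, 0.993, 0.002], [-0.02, 0.004, -1.0]]
contact_force: [-0.6, 0.2, -2.3]
gripper_width: 0.0313
```

Request:
arm_command(deltas=[{"slide": [0.01, 0, 0.1], "twist": 0, "hand": 1}, {"slide": [0, 0, 0.08], "twist": 0, "hand": 1}])

```text
clock: 13.2
ee_pos: [0.5315, -0.2448, 0.1349]
tool_rot: [[-0.992, 0.122, 0.02], [0.122, 0.993, 0.002], [-0.02, 0.004, -1.0]]
contact_force: [1.0, 0.3, -2.8]
gripper_width: 0.0315
```

Request:
arm_command(deltas=[{"slide": [0, 0, 0.05], "twist": 0, "hand": 1}, {"slide": [0, 0, 0.03], "twist": 0, "hand": 1}])

```text
clock: 13.37
ee_pos: [0.5313, -0.2447, 0.1314]
tool_rot: [[-0.992, 0.122, 0.019], [0.122, 0.993, 0.002], [-0.019, 0.005, -1.0]]
contact_force: [0.1, -0.1, -2.0]
gripper_width: 0.0314
```

Request:
arm_command(deltas=[{"slide": [0, 0, 0.04], "twist": 0, "hand": 1}])

```text
clock: 13.45
ee_pos: [0.5314, -0.2447, 0.1302]
tool_rot: [[-0.992, 0.122, 0.019], [0.122, 0.993, 0.002], [-0.019, 0.005, -1.0]]
contact_force: [-1.8, 0.9, 7.2]
gripper_width: 0.0315
```

Request:
arm_command(deltas=[{"slide": [0, 0, 0.04], "twist": 0, "hand": 1}])

```text
clock: 13.53
ee_pos: [0.5317, -0.2448, 0.1296]
tool_rot: [[-0.992, 0.122, 0.02], [0.122, 0.993, 0.002], [-0.02, 0.004, -1.0]]
contact_force: [-4.6, 3.4, 12.8]
gripper_width: 0.0314
```

Request:
arm_command(deltas=[{"slide": [0, 0, 0.03], "twist": 0, "hand": 1}])

```text
clock: 13.62
ee_pos: [0.5318, -0.2448, 0.1296]
tool_rot: [[-0.992, 0.122, 0.02], [0.122, 0.993, 0.002], [-0.02, 0.004, -1.0]]
contact_force: [-4.7, 2.6, 12.5]
gripper_width: 0.0314
```

Request:
arm_command(deltas=[{"slide": [0, 0, 0.01], "twist": 0, "hand": 1}])

```text
clock: 13.7
ee_pos: [0.5318, -0.2448, 0.1301]
tool_rot: [[-0.992, 0.122, 0.02], [0.122, 0.993, 0.002], [-0.02, 0.004, -1.0]]
contact_force: [-4.5, 2.3, 7.9]
gripper_width: 0.0316
```

Run:
```python
from h import *
go(.5315,-.245,.155,83.6)
f=r.grab_frame("wrist");save(f,"w9.png");align(f)
f=r.grab_frame("scene");save(f,"s9.png",(300,220,400,330),6)
st()
```

```text
t 13.7 pos [ 0.5318 -0.2448  0.1301] ang 83.01 tilt [ 0.0201  0.002  -0.9998] F [-4.5437  2.3173  7.9166] T [0.401  0.8319 0.0054] w 0.0316
slide units total [-0.0065 -0.0042 -0.8292]
twist units total -0.10232085513839767
adapter pts 7131 zmin 0.07064955212723645
hole at [ 0.5309 -0.2451] slope [ 0.0209 -0.008 ] rel tcp [-0.0009 -0.0003]
base ((530.7009887695312, -244.57041931152344), (79.22914123535156, 98.51707458496094), 62.21218490600586)
shoulder mec ((530.5332641601562, -244.68434143066406), 18.75762176513672) 0.06805939726561083
move to (0.5307009887695312, -0.24457041931152343) [ 0.0097  0.0154 -0.0001]
move to (0.531, -0.245) [-0.0019  0.0024  0.    ]
13.8 q [ -29.556   31.64    95.652    0.846   51.774 -113.084] dq [-0.05  0.03  0.07 -0.01 -0.07 -0.05] tau [  0.01 -53.84 -25.08   0.11  -1.33  -0.  ] p [ 0.5317 -0.2448  0.1301] tz [ 0.0199  0.002  -0.9998] F [-5.0812  1.8397  6.9311]
```

View pics/w9.png

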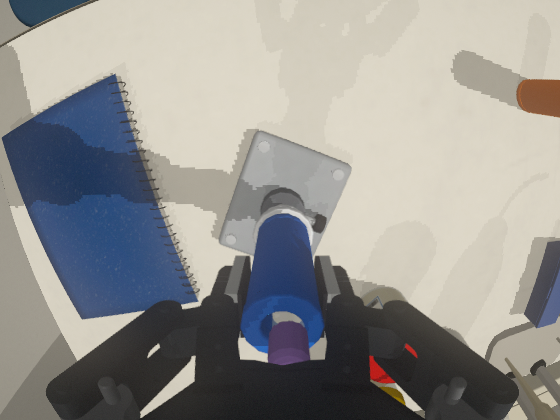

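View pics/s9.png

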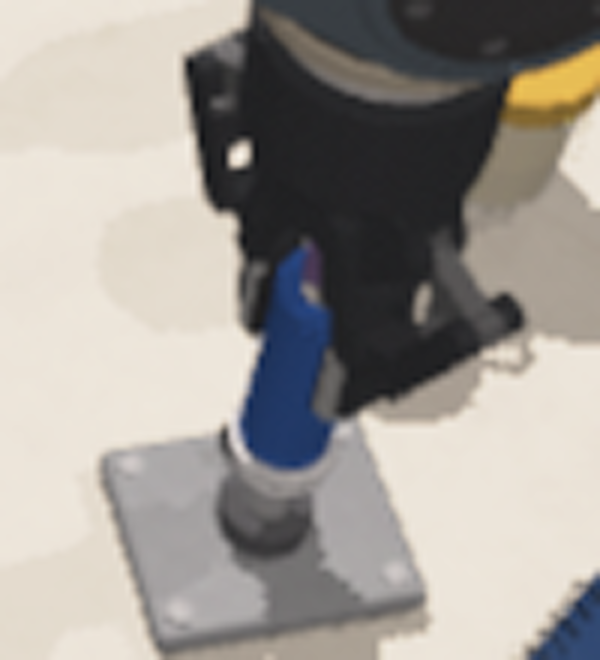

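Request:
arm_command(deltas=[{"slide": [0.02, 0.01, 0.035], "twist": 0, "hand": 1}, {"slide": [0, 0, 0.04], "twist": 0, "hand": 1}])

```text
clock: 13.97
ee_pos: [0.5316, -0.2447, 0.1298]
tool_rot: [[-0.992, 0.121, 0.021], [0.122, 0.993, 0.001], [-0.021, 0.004, -1.0]]
contact_force: [-4.7, 2.6, 11.2]
gripper_width: 0.0315
```

Request:
arm_command(deltas=[{"slide": [0, 0, 0.045], "twist": 0, "hand": 1}, {"slide": [0, 0, 0.045], "twist": 0, "hand": 1}])

```text
clock: 14.13
ee_pos: [0.5318, -0.2448, 0.1294]
tool_rot: [[-0.992, 0.121, 0.022], [0.121, 0.993, 0.001], [-0.022, 0.003, -1.0]]
contact_force: [-6.3, 3.8, 14.9]
gripper_width: 0.0313
```

Request:
arm_command(deltas=[{"slide": [0, 0, 0.045], "twist": 0, "hand": 1}, {"slide": [0, 0, 0.045], "twist": 0, "hand": 1}])

```text
clock: 14.3
ee_pos: [0.5319, -0.2448, 0.1293]
tool_rot: [[-0.992, 0.121, 0.022], [0.121, 0.993, 0.0], [-0.022, 0.003, -1.0]]
contact_force: [-6.9, 3.4, 14.4]
gripper_width: 0.0314
```

Request:
arm_command(deltas=[{"slide": [0.02, 0, 0], "twist": 0, "hand": 1}, {"slide": [0, 0, 0], "twist": 0, "hand": 1}, {"slide": [0, 0, 0], "twist": 0, "hand": 0}, {"slide": [0, 0, 0], "twist": 0, "hand": 0}, {"slide": [0, 0, 0], "twist": 0, "hand": 0}, {"slide": [0, 0, 0], "twist": 0, "hand": 0}, {"slide": [0, 0, 0], "twist": 0, "hand": 0}, {"slide": [0, 0, 0], "twist": 0, "hand": 0}])

```text
clock: 14.97
ee_pos: [0.532, -0.2451, 0.131]
tool_rot: [[-0.992, 0.121, 0.024], [0.121, 0.993, -0.001], [-0.024, 0.002, -1.0]]
contact_force: [-0.8, 0.4, 0.2]
gripper_width: 0.0856
```

Run:
```python
from h import *
go(.5315,-.245,.155,83.6)
f=r.grab_frame("wrist");save(f,"w10.png");align(f)
np.savez("/tmp/w10.npz",**{k:f[k] for k in("img","z_map","intrinsics","cam_to_world")})
```

```text
t 14.97 pos [ 0.532  -0.2451  0.131 ] ang 83.05 tilt [ 0.024  -0.0007 -0.9997] F [-0.8494  0.3523  0.2079] T [-0.0032 -0.0066 -0.0237] w 0.0856
slide units total [-0.0017  0.002  -0.8011]
twist units total -0.09570619401766474
adapter pts 5312 zmin 0.07037940082631589
hole at [ 0.531 -0.245] slope [-0.0009  0.0028] rel tcp [-0.001  0.   ]
base ((531.1621704101562, -245.04055786132812), (79.18736267089844, 99.84085845947266), 62.158477783203125)
shoulder mec ((530.5313720703125, -244.6835174560547), 18.80829620361328) 0.06873716474930253
move to (0.5311621704101562, -0.2450405578613281) [-0.0045  0.0003  0.0001]
move to (0.531, -0.245) [ 0.0011  0.001  -0.    ]
```

View pics/w10.png

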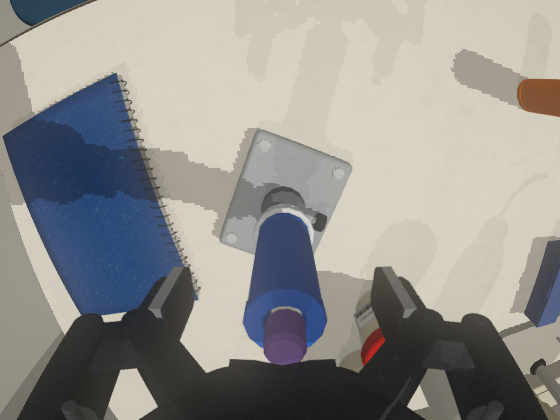

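Run:
```python
from h import *
f=np.load("/tmp/w10.npz");W=wcloud(f);im=f["img"].astype(int)
m=(np.hypot(W[...,0]-.531,W[...,1]+.245)<.025)&(W[...,2]>.145)&(W[...,2]<.185)
pur=m&(im[...,0]>im[...,1]*1.3)&(im[...,0]>45)
P=W[pur];print("purple",len(P),bbox(P),P[:,2].max())
T=P[P[:,2]>P[:,2].max()-.004];print("top",bbox(T),T.mean(0))
B=W[m&~pur&(W[...,2]<.165)&(im[...,2]>im[...,0]*1.7)];print("rim",bbox(B),np.percentile(B[:,2],[50,90,98]))
```

```text
purple 190 (array([ 0.5267, -0.2441,  0.1742]), array([0.0092, 0.0097, 0.002 ])) 0.1752622151926708
top (array([ 0.5267, -0.2441,  0.1742]), array([0.0092, 0.0097, 0.002 ])) [ 0.5272 -0.2429  0.1743]
rim (array([ 0.5278, -0.2447,  0.1502]), array([0.0274, 0.0301, 0.0096])) [0.1537 0.1544 0.1548]
```

Request:
arm_command(deltas=[{"slide": [0, 0, -0.3], "twist": 0, "hand": 0}, {"slide": [0, 0, -0.5], "twist": 0, "hand": 0}, {"slide": [0, 0, -0.5], "twist": 0, "hand": 0}, {"slide": [0, 0, -0.3], "twist": 0, "hand": 0}, {"slide": [0, 0, 0], "twist": 0, "hand": 0}, {"slide": [0, 0, 0], "twist": 0, "hand": 0}, {"slide": [0, 0, 0], "twist": 0, "hand": 0}])

```text
clock: 15.6
ee_pos: [0.5306, -0.2449, 0.1825]
tool_rot: [[-0.992, 0.121, 0.024], [0.121, 0.993, -0.001], [-0.024, 0.002, -1.0]]
contact_force: [-0.5, 0.5, -0.3]
gripper_width: 0.0852
```

Run:
```python
from h import *
go(.531,-.245,.176,83.6)
f=r.grab_frame("wrist");save(f,"w11.png")
W=wcloud(f);im=f["img"].astype(int)
m=(np.hypot(W[...,0]-.531,W[...,1]+.245)<.025)&(W[...,2]>.145)&(W[...,2]<.185)
pur=m&(im[...,0]>im[...,1]*1.3)&(im[...,0]>45)
P=W[pur];print("purple",len(P),bbox(P),P[:,2].max())
T=P[P[:,2]>P[:,2].max()-.004];print("top",bbox(T),T.mean(0))
B=W[m&~pur&(W[...,2]<.165)&(im[...,2]>im[...,0]*1.7)];print("rim",bbox(B),np.percentile(B[:,2],[50,90,98]))
```

```text
t 15.6 pos [ 0.5306 -0.2449  0.1825] ang 83.05 tilt [ 0.0237 -0.0006 -0.9997] F [-0.4964  0.5424 -0.2854] T [-0.0088  0.0447  0.0076] w 0.0852
slide units total [-0.0069 -0.0009  0.217 ]
twist units total -0.09539894724234388Traceback (most recent call last):
  File "<stdin>", line 7, in <module>
  File "h.py", line 42, in bbox
    lo,hi=np.percentile(P,1,axis=0),np.percentile(P,99,axis=0); return (lo+hi)/2,hi-lo
          ~~~~~~~~~~~~~^^^^^^^^^^^^
    return _quantile_unchecked(
        a, q, axis, out, overwrite_input, method, keepdims, weights)
    return _ureduce(a,
                    func=_quantile_ureduce_func,
    ...<5 lines>...
                    overwrite_input=overwrite_input,
                    method=method)
    r = func(a, **kwargs)
    result = _quantile(arr,
                       quantiles=q,
    ...<2 lines>...
                       out=out,
                       weights=wgt)
    slices_having_nans = np.isnan(arr[-1, ...])
                                  ~~~^^^^^^^^^
IndexError: index -1 is out of bounds for axis 0 with size 0
```

View pics/w11.png

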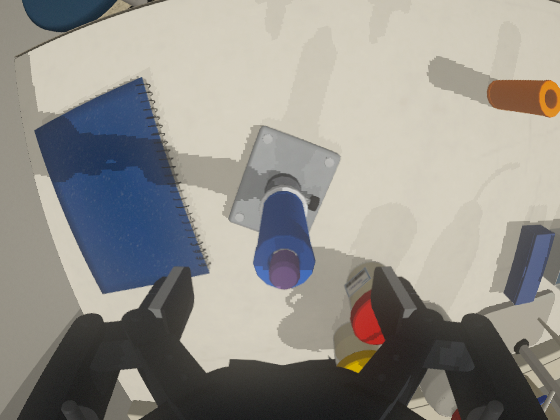

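Request:
arm_command(deltas=[{"slide": [0, 0, 0.18], "twist": 0, "hand": 0}, {"slide": [0, 0, 0], "twist": 0, "hand": 0.5}, {"slide": [0, 0, 0], "twist": 0, "hand": 0.5}, {"slide": [0, 0, 0], "twist": 0, "hand": 0.5}], squeeze=30)

```text
clock: 15.98
ee_pos: [0.5298, -0.2444, 0.174]
tool_rot: [[-0.992, 0.121, 0.02], [0.121, 0.993, 0.001], [-0.02, 0.004, -1.0]]
contact_force: [0.0, -0.4, -1.1]
gripper_width: 0.0517
```

Run:
```python
from h import *
go(.531,-.245,.176,83.6)
f=r.grab_frame("wrist");save(f,"w12.png",(140,120,440,420),2)
```

```text
t 15.98 pos [ 0.5298 -0.2444  0.174 ] ang 83.05 tilt [ 0.0201  0.0015 -0.9998] F [ 0.0177 -0.4295 -1.1408] T [0.0025 0.0419 0.0662] w 0.0517
slide units total [-0.0425 -0.0137 -0.0671]
twist units total -0.09613372985088867
```

View pics/w12.png

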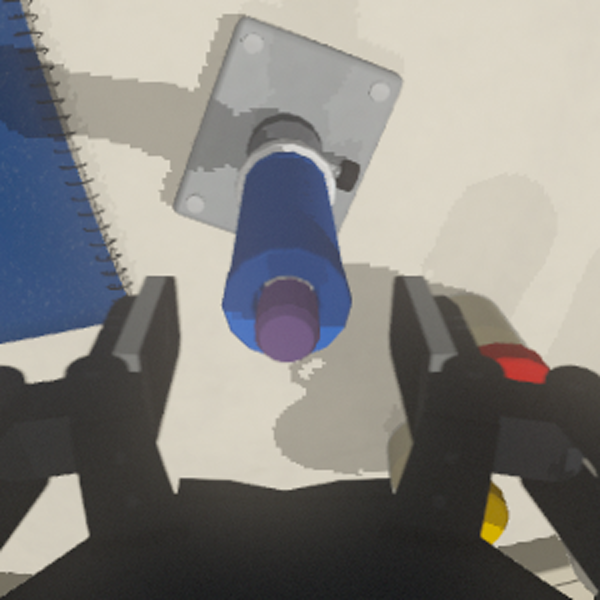

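Request:
arm_command(deltas=[{"slide": [-0.035, -0.01, -0.08], "twist": 0, "hand": 0.5}, {"slide": [0, 0, 0], "twist": 0, "hand": 0.5}, {"slide": [0, 0, 0], "twist": 0, "hand": 0.5}])

```text
clock: 16.28
ee_pos: [0.5309, -0.2449, 0.1765]
tool_rot: [[-0.992, 0.121, 0.02], [0.121, 0.993, 0.002], [-0.019, 0.004, -1.0]]
contact_force: [0.3, 0.4, -0.8]
gripper_width: 0.0426
```

Request:
arm_command(deltas=[{"slide": [0, 0, 0], "twist": 0, "hand": 1}, {"slide": [0, 0, 0], "twist": 0, "hand": 1}, {"slide": [0, 0, 0], "twist": 0, "hand": 1}, {"slide": [0, 0, 0], "twist": 0, "hand": 1}, {"slide": [0, 0, 0], "twist": 0, "hand": 1}, {"slide": [0, 0, 0], "twist": 0, "hand": 1}], squeeze=30)

```text
clock: 16.78
ee_pos: [0.5311, -0.245, 0.1769]
tool_rot: [[-0.992, 0.121, 0.02], [0.121, 0.993, 0.001], [-0.02, 0.004, -1.0]]
contact_force: [-0.3, -0.7, -0.8]
gripper_width: 0.0136
```

Run:
```python
from h import *
go(.531,-.245,.176,83.6)
f=r.grab_frame("wrist");save(f,"w13.png",(140,120,440,420),2)
```

```text
t 16.78 pos [ 0.5311 -0.245   0.1769] ang 83.05 tilt [ 0.0205  0.0012 -0.9998] F [-0.3142 -0.7357 -0.7666] T [ 0.0101  0.021  -0.0007] w 0.0136
slide units total [ 0.0026 -0.0001  0.0283]
twist units total -0.0959798773033889
```

View pics/w13.png

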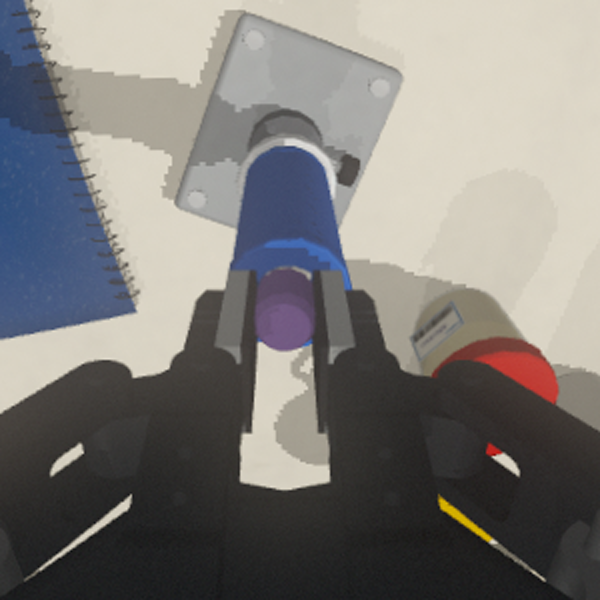

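Request:
arm_command(deltas=[{"slide": [-0.01, 0, -0.2], "twist": 0, "hand": 1}, {"slide": [-0.02, 0, -0.3], "twist": 0, "hand": 1}, {"slide": [-0.02, 0, -0.3], "twist": 0, "hand": 1}])

```text
clock: 17.08
ee_pos: [0.5313, -0.2448, 0.2009]
tool_rot: [[-0.992, 0.121, 0.017], [0.121, 0.993, 0.003], [-0.017, 0.005, -1.0]]
contact_force: [0.3, 0.3, -0.1]
gripper_width: 0.014
```

Request:
arm_command(deltas=[{"slide": [-0.02, 0, -0.3], "twist": 0, "hand": 1}, {"slide": [-0.02, 0, -0.3], "twist": 0, "hand": 1}])

```text
clock: 17.25
ee_pos: [0.5325, -0.2451, 0.2216]
tool_rot: [[-0.992, 0.121, 0.018], [0.121, 0.993, 0.002], [-0.018, 0.005, -1.0]]
contact_force: [-0.4, -0.4, -0.3]
gripper_width: 0.0133
```

Request:
arm_command(deltas=[{"slide": [0.02, 0, -0.35], "twist": 0, "hand": 1}, {"slide": [0, 0, -0.35], "twist": 0, "hand": 1}, {"slide": [0, 0, -0.35], "twist": 0, "hand": 1}, {"slide": [0, 0, -0.35], "twist": 0, "hand": 1}, {"slide": [0, 0, 0], "twist": 0, "hand": 1}, {"slide": [0, 0, 0], "twist": 0, "hand": 1}])

```text
clock: 17.75
ee_pos: [0.5319, -0.2456, 0.2727]
tool_rot: [[-0.992, 0.121, 0.024], [0.121, 0.993, -0.001], [-0.024, 0.002, -1.0]]
contact_force: [0.9, 0.1, -0.5]
gripper_width: 0.0137
```

Run:
```python
from h import *
go(.531,-.245,.26,83.6)
f=r.grab_frame("wrist");save(f,"w14.png",(140,120,440,420),2)
np.savez("/tmp/w14.npz",**{k:f[k] for k in("img","z_map","intrinsics","cam_to_world")})
f=r.grab_frame("scene");save(f,"s14.png",(270,170,430,340),4)
np.savez("/tmp/s14.npz",**{k:f[k] for k in("img","z_map","intrinsics","cam_to_world")})
print([(d["p"],d["location"]) for d in r.mark_of(f,"rack")])
f=r.grab_frame("top");np.savez("/tmp/t14.npz",**{k:f[k] for k in("img","z_map","intrinsics","cam_to_world")});print([(d["p"],d["location"]) for d in r.mark_of(f,"rack")])
for t in("green_tube","red_tube"):print(t,[(d["p"],d["location"]) for d in r.mark_of(f,t)])
```

```text
t 17.75 pos [ 0.5319 -0.2456  0.2727] ang 83.05 tilt [ 0.0238 -0.0006 -0.9997] F [ 0.9248  0.0681 -0.5269] T [-0.0257  0.0027  0.034 ] w 0.0137
slide units total [0.0407 0.0159 0.4224]
twist units total -0.0962243368745215
[(0.92, [0.5329, 0.2368, 0.0016]), (0.88, [0.4342, 0.3865, -0.0022])]
[(0.95, [0.5311, 0.2334, -0.0034]), (0.63, [0.4371, 0.3824, 0.0003])]
green_tube [(0.51, [0.5378, 0.1805, 0.0059])]
red_tube [(0.56, [0.5158, 0.2051, 0.0032])]
```

View pics/w14.png

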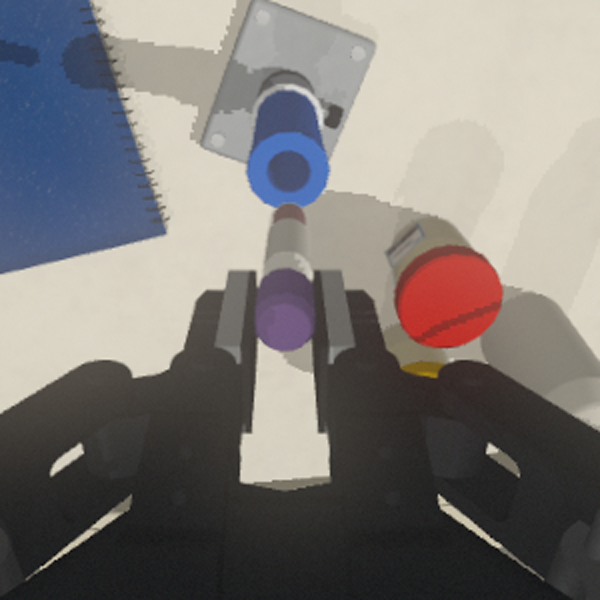

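View pics/s14.png

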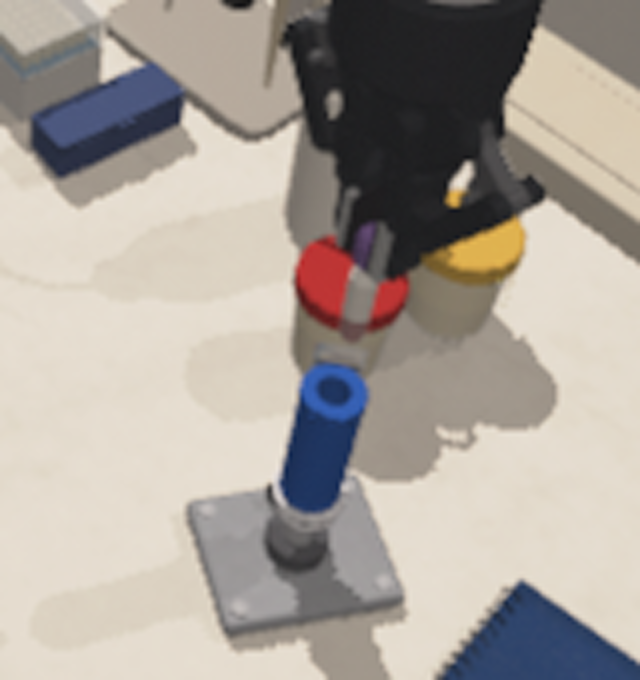

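Request:
arm_command(deltas=[{"slide": [0.05, 0.4, 0], "twist": 0, "hand": 1}, {"slide": [0.1, 0.7, 0], "twist": 0, "hand": 1}, {"slide": [0.13, 0.9, 0], "twist": 0, "hand": 1}, {"slide": [0.13, 0.9, 0], "twist": 0, "hand": 1}, {"slide": [0.13, 0.9, 0], "twist": 0, "hand": 1}, {"slide": [0.13, 0.9, 0], "twist": 0, "hand": 1}, {"slide": [0.13, 0.9, 0], "twist": 0, "hand": 1}, {"slide": [0.13, 0.9, 0], "twist": 0, "hand": 1}, {"slide": [0.13, 0.9, 0], "twist": 0, "hand": 1}, {"slide": [0.13, 0.9, 0], "twist": 0, "hand": 1}, {"slide": [0.13, 0.9, 0], "twist": 0, "hand": 1}, {"slide": [0.13, 0.9, 0], "twist": 0, "hand": 1}])

```text
clock: 19.1
ee_pos: [0.521, 0.0777, 0.2689]
tool_rot: [[-0.992, 0.127, 0.018], [0.127, 0.992, 0.002], [-0.018, 0.004, -1.0]]
contact_force: [1.1, -0.7, -0.1]
gripper_width: 0.0138
```

Run:
```python
from h import *
go(.53,.24,.26,83.6)
for n,cl in(("w1",wcloud),("t14",cloud),("scene",cloud)):
    f=np.load(f"/tmp/{n}.npz");W=cl(f)
    m=(np.hypot(W[...,0]-.531,W[...,1]-.235)<.085)&(W[...,2]>.051)&(W[...,2]<.064)
    m=cv2.morphologyEx(m.astype(np.uint8),cv2.MORPH_OPEN,np.ones((2,2)))
    A=W[m>0];print(n,len(A),cv2.minAreaRect((A[:,:2]*1000).astype(np.float32)))
```

```text
t 19.1 pos [0.521  0.0777 0.2689] ang 82.7 tilt [ 0.0183  0.002  -0.9998] F [ 1.0894 -0.7274 -0.1482] T [-0.0309 -0.0114 -0.0363] w 0.0138
slide units total [0.3942 5.4024 0.3129]
twist units total -0.15698526988664213
w1 1635 ((540.9287719726562, 266.15789794921875), (204.0150604248047, 52.37932586669922), 76.82505798339844)
t14 135 ((529.904296875, 239.3702392578125), (141.93019104003906, 43.956695556640625), 80.6743392944336)
scene 279 ((548.7220458984375, 263.8242492675781), (200.14991760253906, 70.7181167602539), 79.42916870117188)
```

Request:
arm_command(deltas=[{"slide": [0.05, 0.7, 0], "twist": 0, "hand": 1}, {"slide": [0.05, 0.8, 0], "twist": 0, "hand": 1}, {"slide": [0.05, 0.8, 0], "twist": 0, "hand": 1}, {"slide": [0.05, 0.6, 0], "twist": 0, "hand": 1}, {"slide": [0, 0.3, 0], "twist": 0, "hand": 1}, {"slide": [0, 0, 0], "twist": 0, "hand": 1}, {"slide": [0, 0, 0], "twist": 0, "hand": 1}, {"slide": [0, 0, 0], "twist": 0, "hand": 1}, {"slide": [0, 0, 0], "twist": 0, "hand": 1}])

```text
clock: 19.85
ee_pos: [0.5219, 0.1858, 0.268]
tool_rot: [[-0.993, 0.121, 0.015], [0.121, 0.993, 0.003], [-0.015, 0.004, -1.0]]
contact_force: [0.1, 0.8, 0.0]
gripper_width: 0.0142
```

Run:
```python
from h import *
go(.53,.24,.26,81)
f=r.grab_frame("wrist");save(f,"w15.png")
np.savez("/tmp/w15.npz",**{k:f[k] for k in("img","z_map","intrinsics","cam_to_world")})
for t in("rack","tube_cap","tube_center"):print(t,[(round(d["p"],2),d["location"]) for d in r.mark_of(f,t)])
W=wcloud(f)
m=(np.hypot(W[...,0]-.531,W[...,1]-.235)<.09)&(W[...,2]>.051)&(W[...,2]<.064)
m=cv2.morphologyEx(m.astype(np.uint8),cv2.MORPH_OPEN,np.ones((3,3)))
A=W[m>0];print(len(A),cv2.minAreaRect((A[:,:2]*1000).astype(np.float32)))
cv2.imwrite("pics/m15.png",m*255)
```

```text
t 19.85 pos [0.5219 0.1858 0.268 ] ang 83.08 tilt [ 0.0154  0.0026 -0.9999] F [0.1154 0.7857 0.0166] T [ 0.0542 -0.0416 -0.0311] w 0.0142
slide units total [-0.0475  1.8255  0.2761]
twist units total 0.3622315271476616
rack [(0.83, [0.4346, 0.386, -0.0003]), (0.7, [0.5377, 0.2354, 0.0001])]
tube_cap [(0.88, [0.5171, 0.1862, 0.2545])]
tube_center [(0.82, [0.5232, 0.1883, 0.2268]), (0.67, [0.5337, -0.2415, -0.0007]), (0.58, [0.5386, 0.235, 0.0001])]
2135 ((533.039794921875, 235.07821655273438), (137.34585571289062, 46.75327682495117), 80.13912963867188)
```

View pics/w15.png

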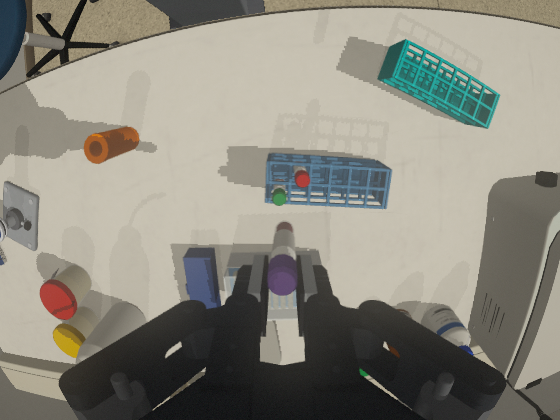

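View pics/m15.png

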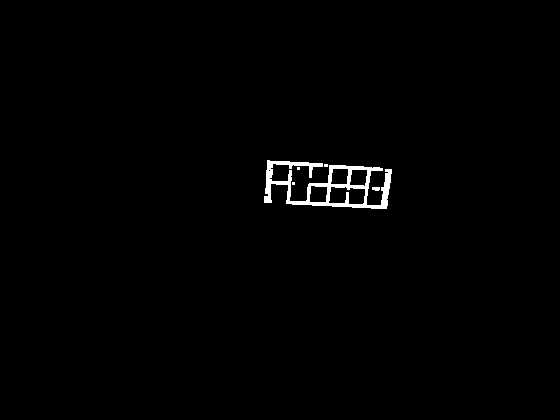

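Request:
arm_command(deltas=[{"slide": [0.04, 0.5, 0], "twist": 0, "hand": 1}, {"slide": [0.04, 0.7, 0], "twist": 0, "hand": 1}, {"slide": [0.04, 0.7, 0], "twist": 0, "hand": 1}, {"slide": [0.02, 0.6, 0], "twist": 0, "hand": 1}, {"slide": [0, 0.25, 0], "twist": 0, "hand": 1}, {"slide": [0, 0, 0.3], "twist": 0, "hand": 1}, {"slide": [0, 0, 0.5], "twist": 0, "hand": 1}, {"slide": [0, 0, 0.5], "twist": 0, "hand": 1}, {"slide": [0, 0, 0.4], "twist": 0, "hand": 1}, {"slide": [0, 0, 0], "twist": 0, "hand": 1}, {"slide": [0, 0, 0], "twist": 0, "hand": 1}, {"slide": [0, 0, 0], "twist": 0, "hand": 1}])

```text
clock: 21.05
ee_pos: [0.5298, 0.2642, 0.2135]
tool_rot: [[-0.992, 0.127, 0.015], [0.127, 0.992, 0.001], [-0.015, 0.003, -1.0]]
contact_force: [-0.4, 0.2, 0.2]
gripper_width: 0.014
```

```bash
cat >> h.py <<'E'
def rackalign(f,hole=(-.011,.0315)):
    o=r.get_obs();p=o["ee_pos"];R=o["tool_rot"];W=wcloud(f);im=f["img"].astype(int)
    m=(np.hypot(W[...,0]-.533,W[...,1]-.235)<.09)&(W[...,2]>.051)&(W[...,2]<.064)
    m=cv2.morphologyEx(m.astype(np.uint8),cv2.MORPH_OPEN,np.ones((3,3)))
    A=W[m>0];b=cv2.minAreaRect((A[:,:2]*1000).astype(np.float32));print("rack",b)
    fz=p[2]-.0778
    m=(np.hypot(W[...,0]-p[0],W[...,1]-p[1])<.012)&(W[...,2]>fz+.004)&(W[...,2]<fz+.052)
    Q=W[m];print("tube pts",len(Q))
    def res(q): return np.hypot(Q[:,0]-q[0]-q[2]*(Q[:,2]-fz),Q[:,1]-q[1]-q[3]*(Q[:,2]-fz))-.0064
    s=so.least_squares(res,[p[0],p[1],0,0],loss="soft_l1",f_scale=.0007)
    print("foot",s.x,"z",fz,"rel",s.x[:2]-p[:2],"rms",np.sqrt(np.mean(s.fun**2)))
    c=np.array([.5330,.2351]);a=np.radians(80.1);u=np.array([np.cos(a),np.sin(a)]);v=np.array([u[1],-u[0]])
    h=c+hole[0]*v+hole[1]*u;d=h-s.x[:2];print("hole",h,"move",R.T@np.r_[d,0]/.03)
E
python3 - <<'E'
from h import *
go(.5276,.268,.26,81)
f=r.grab_frame("wrist");save(f,"w16.png");rackalign(f)
E
```

```text
t 21.05 pos [0.5298 0.2642 0.2135] ang 82.69 tilt [ 0.0153  0.001  -0.9999] F [-0.3956  0.1501  0.1671] T [ 0.0026  0.0507 -0.0134] w 0.014
slide units total [ 0.0643  0.1222 -1.5516]
twist units total 0.29419599864796125
rack ((533.0795288085938, 235.03268432617188), (136.28646850585938, 47.251190185546875), 80.308349609375)
tube pts 627
foot [ 0.5297  0.2646 -0.0484 -0.0122] z 0.1360015093674205 rel [-0.0003  0.0004] rms 0.0002091456956066247
hole [0.5276 0.268 ] move [ 0.0833  0.1046 -0.001 ]
```

View pics/w16.png

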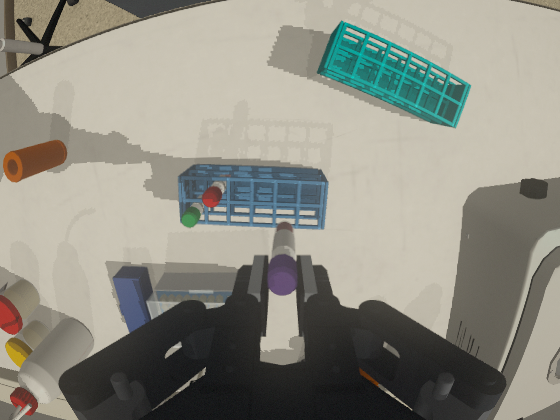

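Request:
arm_command(deltas=[{"slide": [0.08, 0.1, 0], "twist": 0, "hand": 1}, {"slide": [0, 0, 0.2], "twist": 0, "hand": 1}, {"slide": [0, 0, 0.4], "twist": 0, "hand": 1}, {"slide": [0, 0, 0.5], "twist": 0, "hand": 1}, {"slide": [0, 0, 0.4], "twist": 0, "hand": 1}, {"slide": [0, 0, 0.1], "twist": 0, "hand": 1}, {"slide": [0, 0, 0], "twist": 0, "hand": 1}, {"slide": [0, 0, 0], "twist": 0, "hand": 1}, {"slide": [0, 0, 0], "twist": 0, "hand": 1}])

```text
clock: 21.85
ee_pos: [0.5293, 0.2682, 0.1637]
tool_rot: [[-0.992, 0.127, 0.02], [0.127, 0.992, 0.003], [-0.019, 0.005, -1.0]]
contact_force: [0.6, 0.7, -0.6]
gripper_width: 0.0138
```

Run:
```python
from h import *
go(.5276,.268,.15,81)
f=r.grab_frame("wrist");save(f,"w17.png",(140,120,440,420),2);rackalign(f)
```

```text
t 21.85 pos [0.5293 0.2682 0.1637] ang 82.7 tilt [ 0.0199  0.0028 -0.9998] F [ 0.6377  0.7115 -0.6371] T [-0.0326  0.0023  0.0092] w 0.0138
slide units total [ 0.065  -0.0149  0.455 ]
twist units total 0.29749252419220384
rack ((533.1146240234375, 234.8255615234375), (136.99371337890625, 47.03413009643555), 79.95570373535156)
tube pts 630
foot [ 0.5296  0.2687 -0.0531 -0.0132] z 0.08606301089524891 rel [0.0002 0.0005] rms 0.00022501032271787834
hole [0.5276 0.268 ] move [ 0.0632 -0.0318 -0.0014]
```

View pics/w17.png

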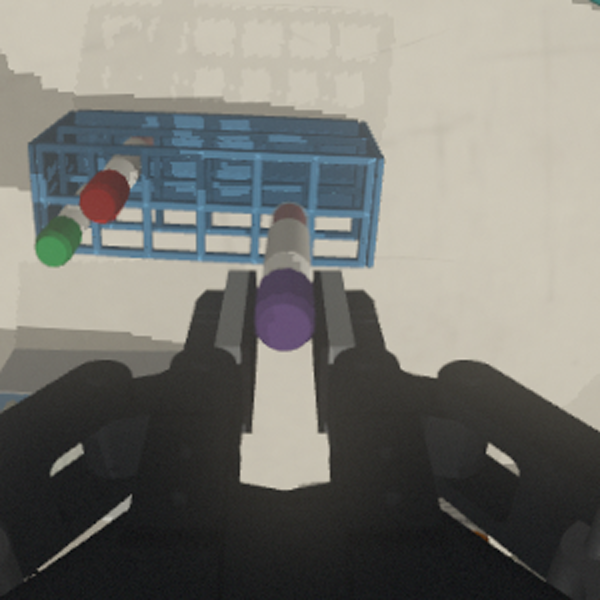

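Request:
arm_command(deltas=[{"slide": [0.06, -0.03, 0], "twist": 0, "hand": 1}, {"slide": [0.01, 0, 0.2], "twist": 0, "hand": 1}, {"slide": [0.01, 0, 0.25], "twist": 0, "hand": 1}, {"slide": [0.01, 0, 0.1], "twist": 0, "hand": 1}, {"slide": [0, 0, 0], "twist": 0, "hand": 1}, {"slide": [0, 0, 0], "twist": 0, "hand": 1}])

```text
clock: 22.4
ee_pos: [0.5272, 0.2679, 0.147]
tool_rot: [[-0.992, 0.127, 0.023], [0.127, 0.992, 0.004], [-0.022, 0.007, -1.0]]
contact_force: [0.0, -0.6, 0.2]
gripper_width: 0.0137
```

Run:
```python
from h import *
go(.5276,.268,.14,81)
f=r.grab_frame("wrist");save(f,"w18.png",(140,120,440,420),2);rackalign(f)
```

```text
t 22.4 pos [0.5272 0.2679 0.147 ] ang 82.71 tilt [ 0.0226  0.0039 -0.9997] F [ 0.     -0.557   0.2186] T [-0.0029  0.0151  0.0195] w 0.0137
slide units total [-0.0081  0.004   0.2327]
twist units total 0.29831369292269594
rack ((532.9248657226562, 235.32733154296875), (136.0711669921875, 47.18424987792969), 80.32787322998047)
tube pts 635
foot [ 0.5277  0.2686 -0.0556 -0.0178] z 0.06917407375178168 rel [0.0005 0.0008] rms 0.00022901432967507265
hole [0.5276 0.268 ] move [-0.0002 -0.0203 -0.0001]
```

View pics/w18.png

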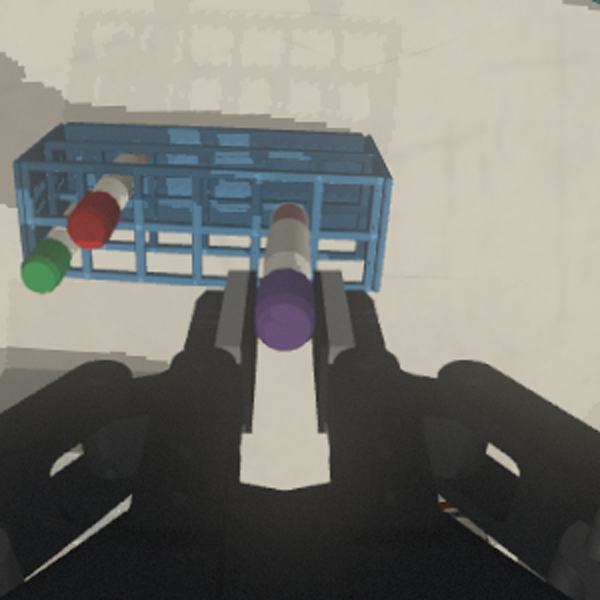

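Request:
arm_command(deltas=[{"slide": [0, -0.015, 0.2], "twist": 0, "hand": 1}, {"slide": [0, 0, 0.2], "twist": 0, "hand": 1}, {"slide": [0, 0, 0.2], "twist": 0, "hand": 1}])

```text
clock: 22.7
ee_pos: [0.5283, 0.2678, 0.129]
tool_rot: [[-0.992, 0.127, 0.025], [0.127, 0.992, 0.005], [-0.024, 0.008, -1.0]]
contact_force: [0.3, -0.3, 0.3]
gripper_width: 0.0133
```

Request:
arm_command(deltas=[{"slide": [0, 0, 0.2], "twist": 0, "hand": 1}, {"slide": [0, 0, 0.2], "twist": 0, "hand": 1}])

```text
clock: 22.87
ee_pos: [0.5285, 0.2678, 0.1154]
tool_rot: [[-0.992, 0.127, 0.025], [0.127, 0.992, 0.005], [-0.024, 0.008, -1.0]]
contact_force: [0.1, 0.1, 0.1]
gripper_width: 0.0139
```

Run:
```python
from h import *
go(.5286,.268,.085,81)
f=r.grab_frame("wrist");save(f,"w19.png",(140,120,440,420),2)
```

```text
t 22.87 pos [0.5285 0.2678 0.1154] ang 82.71 tilt [ 0.0247  0.0047 -0.9997] F [0.0837 0.0883 0.1159] T [ 0.0039  0.0555 -0.0369] w 0.0139
slide units total [0.0214 0.0001 1.0142]
twist units total 0.2990217527770271
```

View pics/w19.png

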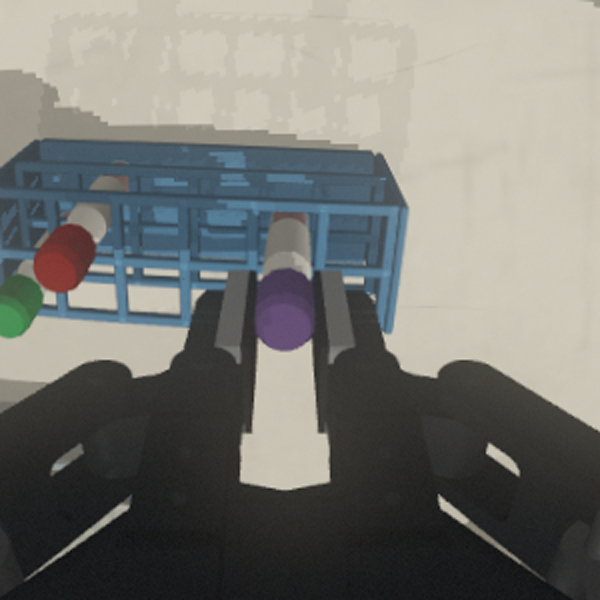

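Request:
arm_command(deltas=[{"slide": [0.01, 0, 0.2], "twist": 0, "hand": 1}, {"slide": [0.01, 0, 0.2], "twist": 0, "hand": 1}])

```text
clock: 23.08
ee_pos: [0.5278, 0.2677, 0.1014]
tool_rot: [[-0.992, 0.127, 0.023], [0.127, 0.992, 0.004], [-0.023, 0.007, -1.0]]
contact_force: [0.1, 0.6, -0.6]
gripper_width: 0.0135
```

Request:
arm_command(deltas=[{"slide": [-0.02, 0, 0.15], "twist": 0, "hand": 1}, {"slide": [0, 0, 0.13], "twist": 0, "hand": 1}])

```text
clock: 23.25
ee_pos: [0.5284, 0.2676, 0.0915]
tool_rot: [[-0.992, 0.127, 0.023], [0.127, 0.992, 0.004], [-0.022, 0.007, -1.0]]
contact_force: [0.6, 0.1, 0.2]
gripper_width: 0.0136
```

Request:
arm_command(deltas=[{"slide": [0, 0, 0.08], "twist": 0, "hand": 1}, {"slide": [0, 0, 0.05], "twist": 0, "hand": 1}])

```text
clock: 23.42
ee_pos: [0.5284, 0.2675, 0.0865]
tool_rot: [[-0.992, 0.127, 0.022], [0.127, 0.992, 0.004], [-0.021, 0.006, -1.0]]
contact_force: [0.2, -1.1, 0.1]
gripper_width: 0.0141
```

Request:
arm_command(deltas=[{"slide": [0, 0, 0.05], "twist": 0, "hand": 1}])

```text
clock: 23.5
ee_pos: [0.5284, 0.2675, 0.0848]
tool_rot: [[-0.992, 0.127, 0.022], [0.127, 0.992, 0.004], [-0.021, 0.006, -1.0]]
contact_force: [1.1, 0.6, -0.4]
gripper_width: 0.0137
```

Request:
arm_command(deltas=[{"slide": [0, 0, 0.02], "twist": 0, "hand": 1}, {"slide": [0, 0, 0], "twist": 0, "hand": 0.6}, {"slide": [0, 0, 0], "twist": 0, "hand": 0.6}, {"slide": [0, 0, 0], "twist": 0, "hand": 0.6}, {"slide": [0, 0, 0], "twist": 0, "hand": 0.6}])

```text
clock: 23.92
ee_pos: [0.5288, 0.2677, 0.0846]
tool_rot: [[-0.992, 0.127, 0.023], [0.127, 0.992, 0.004], [-0.022, 0.007, -1.0]]
contact_force: [-0.2, -0.1, -0.5]
gripper_width: 0.0346
```

Run:
```python
from h import *
go(.5286,.268,.085,81)
f=r.grab_frame("wrist");save(f,"w20.png",(140,120,440,420),2)
```

```text
t 23.92 pos [0.5288 0.2677 0.0846] ang 82.71 tilt [ 0.0229  0.004  -0.9997] F [-0.1976 -0.0525 -0.547 ] T [ 0.0633  0.0279 -0.0325] w 0.0346
slide units total [ 0.006   0.0098 -0.0127]
twist units total 0.29788375920402
```

View pics/w20.png

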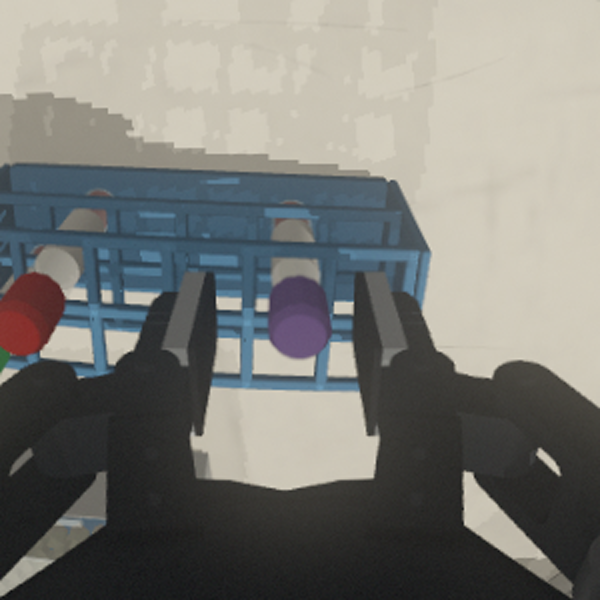

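Released and standing in the hole. Raise the arm straight up and check.

Request:
arm_command(deltas=[{"slide": [-0.02, 0, -0.2], "twist": 0, "hand": 0.6}, {"slide": [-0.02, 0, -0.4], "twist": 0, "hand": 0.6}, {"slide": [-0.02, 0, -0.6], "twist": 0, "hand": 0.6}, {"slide": [0, 0, -0.8], "twist": 0, "hand": 0.6}, {"slide": [0, 0, -0.8], "twist": 0, "hand": 0.6}, {"slide": [0, 0, -0.8], "twist": 0, "hand": 0.6}, {"slide": [0, 0, -0.4], "twist": 0, "hand": 0.6}, {"slide": [0, 0, 0], "twist": 0, "hand": 0.6}, {"slide": [0, 0, 0], "twist": 0, "hand": 0.6}])

```text
clock: 24.72
ee_pos: [0.5279, 0.2668, 0.2177]
tool_rot: [[-0.992, 0.127, 0.027], [0.127, 0.992, 0.006], [-0.026, 0.009, -1.0]]
contact_force: [0.4, -0.5, -0.2]
gripper_width: 0.0341
```

Run:
```python
from h import *
go(.5286,.268,.2,81)
f=r.grab_frame("wrist");save(f,"w21.png");
W=wcloud(f);im=f["img"].astype(int)
m=(np.hypot(W[...,0]-.5276,W[...,1]-.268)<.02)&(W[...,2]>.066)&(W[...,2]<.1);P=W[m];print("cap",len(P),bbox(P),P[:,2].max())
f=r.grab_frame("scene");save(f,"s21.png")
f=r.grab_frame("top");
W=cloud(f);m=(np.hypot(W[...,0]-.531,W[...,1]+.245)<.025)&(W[...,2]>.14);print("adapter rim",bbox(W[m]),np.median(W[m][:,2]))
for t in("specimen_cup_1","slide_box"):print(t,[(round(d["p"],2),d["location"]) for d in r.mark_of(f,t)[:2]])
```

```text
t 24.72 pos [0.5279 0.2668 0.2177] ang 82.71 tilt [ 0.0265  0.0055 -0.9996] F [ 0.4475 -0.4725 -0.208 ] T [-0.0034 -0.0089  0.0096] w 0.0341
slide units total [-0.0019  0.0358  0.5907]
twist units total 0.2977534745307242
cap 295 (array([0.5293, 0.2692, 0.0746]), array([0.0134, 0.0141, 0.0154])) 0.08254203394605514
adapter rim (array([ 0.5293, -0.2415,  0.1509]), array([0.0307, 0.0307, 0.0167])) 0.1542966561710175
specimen_cup_1 [(0.92, [0.6522, -0.1636, -0.0009])]
slide_box [(0.82, [0.6656, 0.0605, -0.0027])]
```

View pics/w21.png

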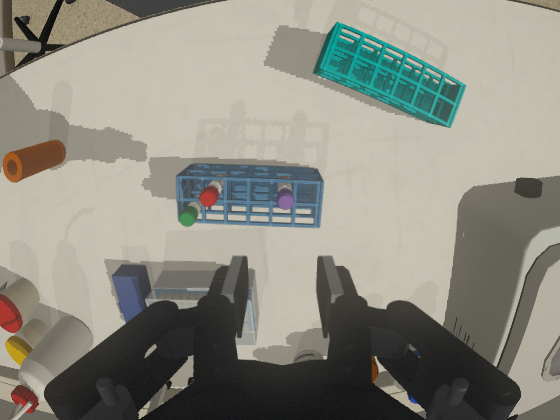

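View pics/s21.png

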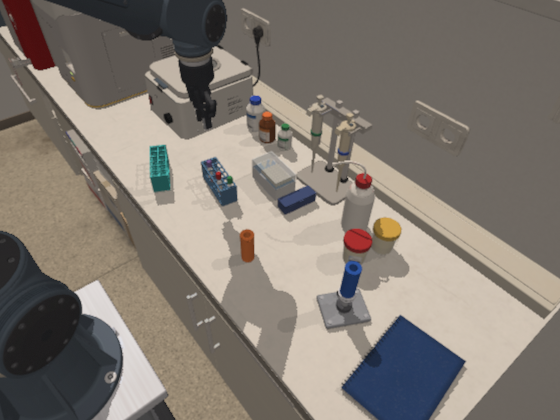

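The last pictures show the tube with its cap at wrist px (286,195) in the blue rack, its top 82 mm up. The adapter stands upright on the stand at scene px (350,280). The red and green tubes look undisturbed.

```bash
python3 -c "
from plant import r
print(r.sign_off())"
```

```text
the job is handed in; nothing more can be done
None
```

I've handed in the job, and by my checks all of it was done. The purple-capped tube stands in a free hole of the blue rack, and the adapter is left upright on the ejector stand. It took about 25 s of the 58 s allowed.

- **Pressing home:** I set the adapter over the pin and felt the tube break free. I then pressed until the sensor read up to 14.9 N, about 17 N on the shoulder counting the adapter's weight. While pressed, the adapter leaned about 1.2° and there was a side force of about 7 N. Once released it stood straight, with its rim at 154 mm above a shoulder at 69 mm, so fully home.
- **Tube:** I lifted it by the cap and placed it in the hole at (-11, +31.5) mm, letting go with almost no contact force. Its cap top is at 82.5 mm, where about 81 mm was expected, which is within camera error. It leaned about 3° in the gripper, well under the 30° limit.
- **Everything else:** The specimen cup and slide box measured within 3 mm of where they started, inside the camera's accuracy. The red and green tubes look undisturbed in the last pictures; I didn't measure them.

No check failed. The network's rack position was up to about 5 mm off from my fit to the depth image, so I placed by the fit.

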